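# Put a mended cup under the gluing press

### The job

Clamp the mended tea cup in the little gluing press. Lift the press's lever all the way up and swing the arm at least 60 degrees aside, then take the cup from the rack and set it down gently, mouth down as it stands, on the middle of the round cork; swing the arm fully home over it with the lever still up, and only then push the lever fully down so that the foot presses on the cup. Leave the other pots and the jar where they are.

Things in the scene. Friction and masses are not known exactly. Their poses are not given: they have to be found in the camera images.
- press: the gluing press, fixed: grey base plate 150 x 250 x 20 mm (x -75..75, y -190..60 mm in its frame) with a round cork, 74 mm across and 10 mm thick, whose top is 30 mm above the bench. Origin: on the bench under the centre of the cork. A steel post stands at y = -125 mm, its hub reaching 178 mm above the bench; the arm turns on it
- cork_top (a point): centre of the cork's top face, where the cup belongs; axes as the press
- swing_arm (a joint): angle of the press's arm about its upright post. 0: home, against its stop, the head exactly over the cork and the arm pointing along the press's +y; grows as the head swings towards the press's -x (anticlockwise from above), up to 1.45. Stiff: stays where it is left
- post_axis (a point): point on the axis of the post at the arm's middle height, 151 mm above the bench. The arm is a grey bar 22 mm wide; the head at its end, 125 mm from the axis, is a block 36 x 40 mm, from 128 to 170 mm above the bench; the steel rod of the foot stands up to 55 mm out of its top
- lift_lever (a joint): angle of the small lever at the end of the head. 0: fully down (lever points outwards from the post, 15 degrees below level; foot lowered), 1.05: fully up (45 degrees above level; foot raised 27 mm). Stiff: stays where it is left. About 3 N at the ball moves it
- lever_pivot (a point): pivot of the lever, 155 mm from the post axis at the outer end of the head, 151 mm above the bench; turns with the arm. The pivot axis is level, square to the arm. Axes: y along the arm outwards, z up
- lever_tip (a point): centre of the black ball, 18 mm across, at the end of the lever, 65 mm from the pivot; the lever itself is a steel rod 9 mm thick. y and z here turn with the lever
- foot_pad (a joint): how far the foot's springy rubber pad is pushed up into the foot, in m: 0 when free; about 0.005 when it presses on the cup with the lever fully down
- foot_face (a point): centre of the underside of the round rubber foot, 30 mm across, under the head. With the lever down and nothing under it, it is 85 mm above the bench
- rack: fixed wooden cup rack: lower board 115 x 300 mm (x -50..65 mm), top 40 mm above the bench, carrying cup and vase side by side 130 mm apart. A narrow ledge overhangs it along its whole length (x -8 to 60 mm, underside 170 mm above the bench, 12 mm thick) on posts at the back corners; open at the front (-x). Origin: on the bench under the line of the cups; y along the rack
- ledge_edge (a point): middle of the ledge's lower front edge; the ledge keeps a gripper from reaching the cup straight from above
- cup: the mended tea cup, plain brown stoneware, standing mouth down: 54 to 56 mm across up to 45 mm height, then a shoulder and the flat foot on top, 40 mm across, 60 mm above its rim. Origin: centre of the rim it stands on; z up. About 140 g
- vase: bystander beside the cup on the rack: brown vase, 60 mm across, 80 mm tall with a thin neck. Origin: centre of its underside
- bowl: bystander on the bench: small white bowl, 72 mm across, 40 mm tall. Origin: centre of its underside
- jar: bystander on the bench: amber glass jar with a steel cap, 54 mm across, 55 mm tall. Origin: centre of its underside
Things that resemble listed ones, but are neither listed nor needed, are in the scene too. What is shaped like the cup but purple or yellow is not meant.

How it is judged (in metres and radians):
On the way, in this order (a step that is already met when the one before it is completed fails the run):
1. the lever is up (over 0.8 rad) and the arm is swung aside by over 1.0 rad, the cup still on the rack (value of joint lift_lever above 0.8 rad and value of joint swing_arm above 1 rad and distance of cup from where it was at the start of the episode below 0.03 m), for 0.2 s.
2. the cup stands mouth down on the cork within 12 mm of its centre, let go, the arm still aside (distance between cup and cork_top below 0.012 m and angle between cup's own z axis and vertical below 0.1 rad and contact force between the fingers and cup below 0.05 N and value of joint swing_arm above 0.8 rad), for 0.2 s.
3. the arm is home (under 0.07 rad) with the lever still up (over 0.8 rad), the cup in place (value of joint swing_arm below 0.07 rad and value of joint lift_lever above 0.8 rad and distance between cup and cork_top below 0.012 m), for 0.1 s.
At the end, for the whole second after the job is handed in: The cup stands at rest mouth down on the cork, within 12 mm of its centre and upright to 0.1 rad; the arm is home (under 0.07 rad), the lever down (under 0.12 rad) and the foot's pad is pressed in by more than 1 mm by the cup; vase, bowl and jar are within 30 mm of where they began (value of joint lift_lever below 0.12 rad and value of joint swing_arm below 0.07 rad and value of joint foot_pad above 0.001 m and distance between cup and cork_top below 0.012 m and angle between cup's own z axis and vertical below 0.1 rad and linear speed of cup below 0.02 m/s and distance of each of vase, bowl, jar from where it was at the start of the episode below 0.03 m); the robot touches nothing.
It fails at once if the vase, bowl or jar is pushed more than 30 mm or the vase is tipped over (distance of any of vase, bowl, jar from where it was at the start of the episode above 0.03 m or angle between vase's own z axis and vertical above 0.6 rad).
It fails at once if the cup is dropped: out of the fingers and falling faster than 0.45 m/s (a fall of about 10 mm) (contact force between the fingers and cup below 0.05 N and linear speed of cup above 0.45 m/s).
It fails at once if the cup is tipped over (over 1 rad) (angle between cup's own z axis and vertical above 1 rad).
It also fails if it takes over 72 s, if anything falls off the work surface, if the arm or the gripper's body presses on something with over 40 N, if the wrist force passes 120 N, or if a joint passes its speed limit or range.

### The arm

A 7-joint arm with a two-finger parallel gripper is mounted at the origin on the work surface. World frame = base frame: x ahead of the robot, y to its left, z up, the work surface at z = 0. Lengths are in mm, angles in rad, forces in N, time in s.
With the tool pointing down it reaches from about 400 to 875 mm from the base axis. Payload 4.4 kg.
Tool frame: the origin (TCP) lies midway between the tips of the shut fingers; the grasp point (between the pads) lies 19 mm behind it (ctrl.grip_depth is the distance from the TCP to the grasp point, in mm); z points along the fingers, y is the direction in which the jaws open and shut (so a half turn about z gives the same grasp; the last joint's range is limited). The gripper opens to 85 mm and grips with 20 to 120 N. Pads are 22 mm wide; open, the fingers measure 114 mm over their backs; the gripper's body (76 mm by 85 mm) begins 54 mm behind the grasp point. The pads swing forward as they close: fully open they stand 13 mm farther back than shut.
Start: joints at [1.111, 0.628, 0.038, 1.517, -0.027, 0.996, -0.02], TCP at [249.433, -600.251, 231.313] pointing down, gripper open.
Joint ranges: [-3.06, 3.06], [-0.37, 2.12], [-1.25, 1.32], [0.18, 2.47], [-1.1, 4.24], [0.23, 1.98], [-2.94, 2.94]. Speed limits (rad/s): [2.57, 2.57, 3.14, 3.14, 3.14, 3.14, 3.14].

### API

Orientations are given as [roll, pitch, yaw] about the fixed x, y, z axes, in that order (R = Rz(yaw) Ry(pitch) Rx(roll)).
In Python, from cell import ctrl, get_image gives the robot as it stands.
- The arm moves only by the tool arm_command, never from a script. Its argument "plan" is a list of rows, each an object of numbers: "rx", "ry", "rz": the turn, a rotation vector about the tool's x, y, z in rad; "x", "y", "z": the shift along the tool's x, y, z in cm; "jaw": the finger opening in cm, from 0 to 8.54. In form: [{"rx": .., "ry": .., "rz": .., "x": .., "y": .., "z": .., "jaw": ..}, ...]. A call has 1 to 10 rows; each row is the pose to reach, as a shift and turn from the pose measured when the call began, along the tool's axes at that moment; what a row does not reach only later rows make up. A row lasts 1/12 s, in which the tool goes at most 41.7 mm and 7.16 degrees, less where a joint would pass 70% of its speed; a pose out of reach is approached as far as the arm can. A call with a gripper value outside its range is refused whole. The fingers move at their own pace and stop on an object; the grip force is fixed at half the most. Time passes only in rows, so rows that repeat a pose let the fingers close. It gives the time, the measured TCP pose, the force and the opening at its end, in the units of the state.
- ctrl.read_state(): the state, without advancing time (a new reading comes with each control period).
- get_image(name): name is "scene" or "side" or "wrist"; returns a dict with "frame" (480x640x3 uint8, red, green, blue), "fovy" (degrees; the focal length in pixels is half the picture's height over the tangent of half this angle, whatever the lens; pixels are square), "cx", "cy" (the principal point, pixels), "R" (3x3) and "t" (3): a world point X has camera coordinates R X + t. Camera axes: x right, y down, z forward; pixel columns grow to the right and rows downward; lengths in mm; the calibration is good to about 2 mm. The wrist camera is an equidistant fisheye: a pixel r from the principal point sees the ray r / f radians off the axis. A picture is of the moment at which its call begins. There is no depth.
- ctrl.finish_job(): hands the job in, once; it reports no verdict.
The state is a dict: "clock": time; "qpos": joint angles; "qd": joint speeds; "tau": joint torques, N m; "eef_pos": TCP position; "tool_rot": TCP orientation; "force": force on the tool from outside, world axes, zero at the start; "torque": the same for the moment, N m; "width": finger opening in mm.
Only numpy, scipy, OpenCV 4.12 (cv2) and the standard library are available. Lean on these libraries where they do the work, as an engineer would, in place of code of your own. Each camera call takes 0.05 s, during which the arm holds its last target.

## Working session

There is one attempt and no reset: what is moved stays moved. The work goes in short steps, Python scripts to look and compute and a tool call to move; the robot and the scene stay as the last step left them, time stands still between calls to the robot, and variables do not carry over. Pictures are saved under pics/ and viewed, and the job is handed in when it is done.

Besides the shell and the picture viewer there is one more tool, called after ">>>" in YAML: its name, and indented under it one key for each argument. arm_command: Moves the arm, as the interface text tells. Its arguments: {"type":"object","properties":{"plan":{"type":"array","items":{"type":"object","properties":{"rx":{"type":"number"},"ry":{"type":"number"},"rz":{"type":"number"},"x":{"type":"number"},"y":{"type":"number"},"z":{"type":"number"},"jaw":{"type":"number"}}}}},"required":["plan"]}

```bash
ls; mkdir -p pics; python3 - <<'E'
from cell import ctrl, get_image
import cv2
print(ctrl.read_state())
for n in ["scene","side","wrist"]:
    d=get_image(n); cv2.imwrite(f"pics/{n}0.png",d["frame"][:,:,::-1]); print(n,d["fovy"],d["cx"],d["cy"],d["R"],d["t"])
E
```

```text
pics
{'clock': 0.0, 'qpos': array([ 1.11119222,  0.62936533,  0.03843364,  1.51835831, -0.02703905,
        0.99629496, -0.0200084 ]), 'qd': array([-1.62613396e-03, -1.67776199e-03,  3.61895464e-04, -2.38890900e-05,
       -8.03177375e-04, -5.83470411e-04, -1.19812623e-03]), 'tau': array([ 4.29703014e-04, -5.63391531e+01,  1.22613318e+00, -1.93441147e+01,
        1.09261626e-02,  1.03144758e-02, -3.82913959e-05]), 'eef_pos': array([ 249.2112554 , -599.65541479,  230.37957903]), 'tool_rot': array([-3.13968393e+00, -1.15882002e-05,  3.93781393e-01]), 'force': array([-0.29276611,  0.00784246,  0.13845602]), 'torque': array([ 0.06075356, -0.04546364, -0.03693265]), 'width': 85.39151856866681}
scene 43.99767408658855 317.2022385728505 233.60245610088907 [[-0.35929071  0.93317315 -0.00990196]
 [ 0.52787752  0.19447085 -0.82675656]
 [-0.76958139 -0.30227298 -0.5624727 ]] [  81.99270206 -221.28157118 1719.37847724]
side 54.54121411077672 320.55084572747216 238.3375093723828 [[ 0.71941777 -0.69446095  0.01272997]
 [-0.4661546  -0.49633152 -0.73236255]
 [ 0.51491548  0.5209405  -0.68079589]] [-336.1599871   405.02950685  474.5427817 ]
wrist 65.70646984690485 316.2267441076186 238.16190227117514 [[ 0.38278528 -0.92383619 -0.00145803]
 [-0.87963616 -0.36495272  0.30504056]
 [-0.28233962 -0.11548249 -0.95233824]] [-649.21769319  -39.92832614  379.65061708]
```

View pics/scene0.png

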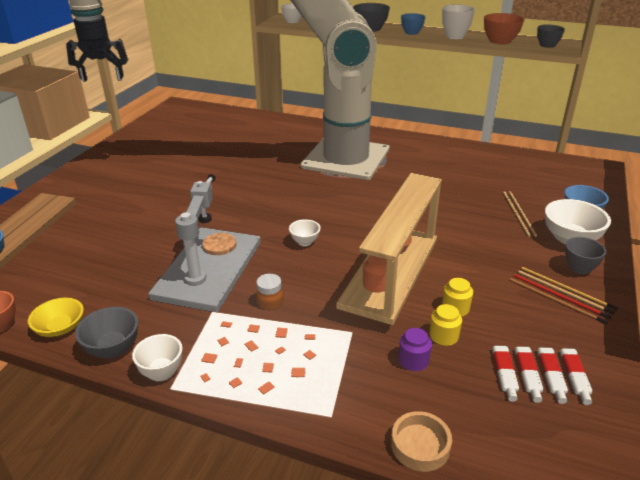

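View pics/side0.png

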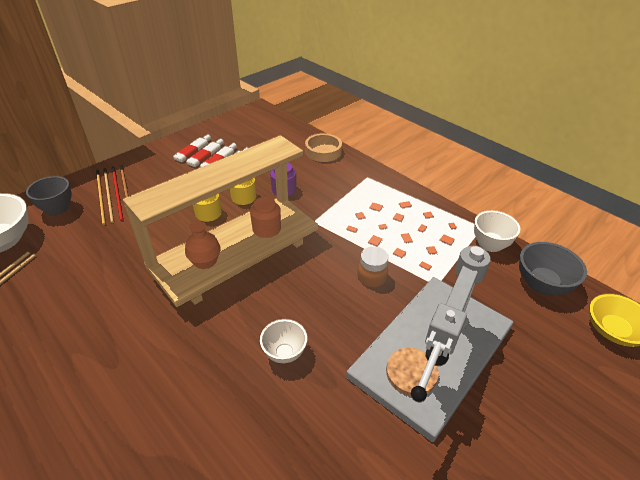

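View pics/wrist0.png

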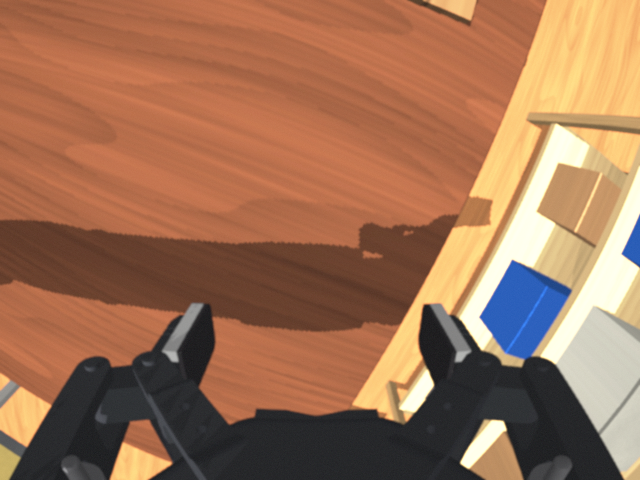

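```bash
cat > h.py <<'E'
import numpy as np, cv2
from cell import ctrl, get_image
from scipy.spatial.transform import Rotation as Ro
def foc(d): return 240/np.tan(np.radians(d["fovy"])/2)
def cen(d): return -np.array(d["R"]).T@np.array(d["t"])
def ray(d,u,v,fish=False):
    f=foc(d); a=np.array([u-d["cx"],v-d["cy"]])/f
    if fish:
        r=np.linalg.norm(a); c=np.array([*(a/r*np.sin(r)),np.cos(r)]) if r>0 else np.array([0,0,1.])
    else: c=np.array([*a,1.])
    w=np.array(d["R"]).T@c; return w/np.linalg.norm(w)
def onz(d,u,v,z,fish=False):
    c=cen(d); w=ray(d,u,v,fish); return c+w*(z-c[2])/w[2]
def tri(d1,p1,d2,p2):
    c1,c2=cen(d1),cen(d2);w1,w2=ray(d1,*p1),ray(d2,*p2)
    A=np.stack([w1,-w2],1); s=np.linalg.lstsq(A,c2-c1,rcond=None)[0]
    a,b=c1+s[0]*w1,c2+s[1]*w2
    return (a+b)/2,np.linalg.norm(a-b)
def proj(d,X,fish=False):
    c=np.array(d["R"])@np.array(X)+np.array(d["t"]);f=foc(d)
    if fish:
        th=np.arctan2(np.hypot(c[0],c[1]),c[2]);r=np.hypot(c[0],c[1]);q=c[:2]/r*th
    else:q=c[:2]/c[2]
    return q*f+[d["cx"],d["cy"]]
def save(name,img): cv2.imwrite(f"pics/{name}.png",img[:,:,::-1])
def crop(name,img,x0,y0,x1,y1,s): save(name,cv2.resize(img[y0:y1,x0:x1],None,fx=s,fy=s,interpolation=cv2.INTER_CUBIC))
def rel(st,X,rot=None):
    "shift (cm, tool axes) to put TCP at X; rotvec in tool axes to reach rot"
    R=Ro.from_euler("xyz",st["tool_rot"]).as_matrix()
    s=R.T@(np.array(X)-st["eef_pos"])/10
    r=None if rot is None else Ro.from_matrix(R.T@rot).as_rotvec()
    return s,r
E
python3 - <<'E'
from h import *
s=get_image("scene");d=get_image("side")
print(cen(s),cen(d))
crop("s_press",s["frame"],140,160,280,310,4)
crop("d_press",d["frame"],340,230,520,450,3)
crop("d_rack",d["frame"],120,130,330,310,3.5)
crop("s_rack",s["frame"],330,170,470,330,4)
import pickle;pickle.dump((s,d),open("cam.pkl","wb"))
E
```

```text
[1469.47045465  486.24107778  784.96935108] [ 186.29641537 -279.6296289   623.97452374]
```

View pics/s_press.png

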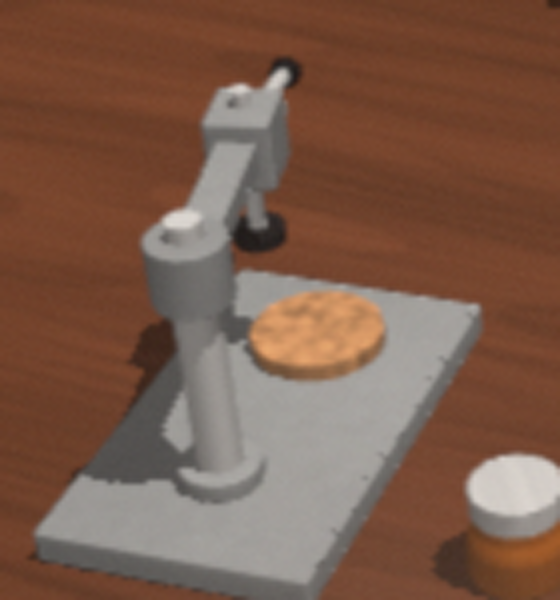

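View pics/d_press.png

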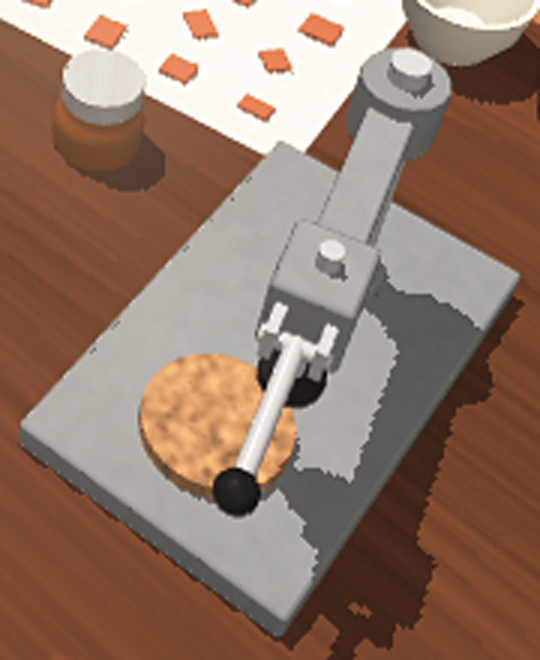

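View pics/d_rack.png

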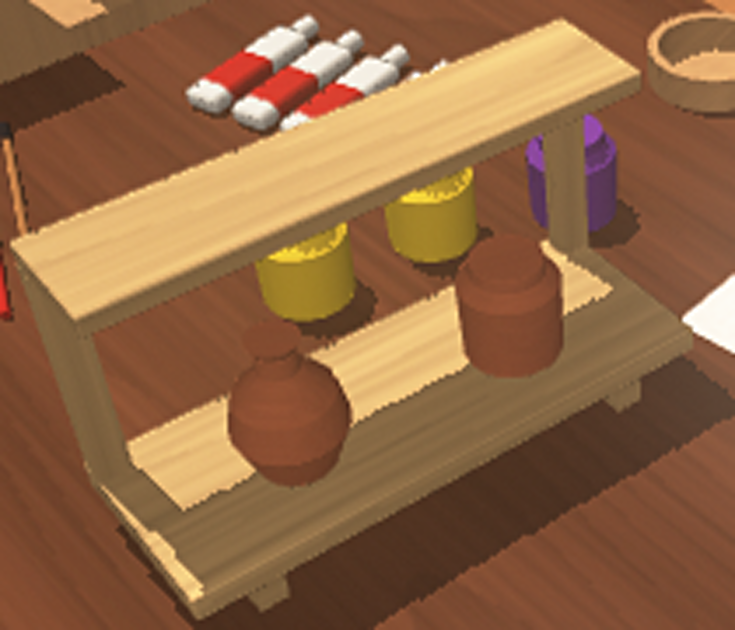

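View pics/s_rack.png

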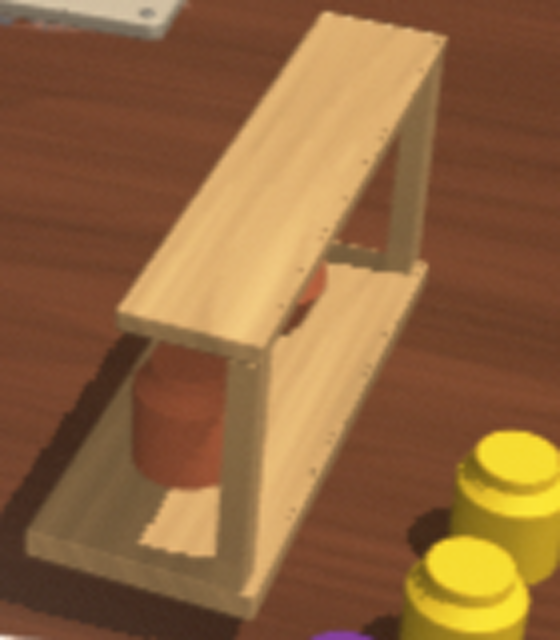

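```bash
python3 - <<'E'
from h import *
import pickle
s,d=pickle.load(open("cam.pkl","rb"))
np.set_printoptions(precision=1,suppress=True)
S=[(200,227.5),(260.5,238),(217.5,306),(149.5,294.5)]
D=[(433.3,437.3),(346.7,371.7),(433.3,277.7),(513.3,321.7)]
ps=np.array([onz(s,*p,20) for p in S]);pd=np.array([onz(d,*p,20) for p in D])
print(ps,pd)
for P in (ps,pd):
    # order: (-x,+y),(+x,+y),(+x,-y),(-x,-y) guess ; print edge lengths
    print([np.linalg.norm(P[i]-P[(i+1)%4]) for i in range(4)])
    yv=(P[0]+P[1]-P[2]-P[3])[:2]; th=np.arctan2(yv[1],yv[0]); m=P.mean(0)[:2]
    u=np.array([np.cos(th),np.sin(th)]); print("y dir",th,"cork",m+65*u,"post",m-60*u)
# cork by colour
for n,c,roi in (("s",s,(195,225,245,260)),("d",d,(380,340,445,400))):
    f=c["frame"];hsv=cv2.cvtColor(f,cv2.COLOR_RGB2HSV);x0,y0,x1,y1=roi
    m=np.zeros(f.shape[:2],np.uint8);h=hsv[y0:y1,x0:x1]
    m[y0:y1,x0:x1]=((h[...,1]>70)&(h[...,2]>120)).astype(np.uint8)*255
    crop("m"+n,np.dstack([m]*3),x0-5,y0-5,x1+5,y1+5,4)
    k=cv2.findContours(m,0,cv2.CHAIN_APPROX_NONE)[0];k=max(k,key=cv2.contourArea)[:,0,:]
    W=np.array([onz(c,*p,30)[:2] for p in k]);
    (cx,cy),r=cv2.minEnclosingCircle(W.astype(np.float32)); print(n,len(k),cx,cy,r)
# lever ball, foot
ball=(tri(s,(140+286/4,160+72/4),d,(340+237/3,230+491/3))); print("ball",ball)
print("foot", tri(s,(140+258/4,160+236/4),d,(340+292/3,230+388/3)))
print("hub top", tri(s,(140+187/4,160+235/4),d,(340+407/3,230+82/3)))
print("rodtop", tri(s,(140+238/4,160+92/4),d,(340+330/3,230+246/3)))
# rack ledge corners: top z=182 from s ; 
for c,pts in ((s,[(330+120/4,170+315/4),(330+270/4,170+350/4),(330+325/4,170+13/4),(330+445/4,170+38/4)]),(d,[(120+640/3.5,130+75/3.5),(120+560/3.5,130+18/3.5),(120+80/3.5,130+318/3.5),(120+12/3.5,130+243/3.5)])):
    print(np.array([onz(c,*p,182) for p in pts]))
# cup
print("cup base d",onz(d,120+512/3.5,130+345/3.5,40), "cup top", onz(d,120+503/3.5,130+260/3.5,100))
print("vase base d",onz(d,120+295/3.5,130+455/3.5,40))
print("jar top", onz(d,340+104/3,230+85/3,55))
print("bowl",onz(d,284,345,20))
E
```

```text
[[ 493.7 -190.5   20. ]
 [ 483.9  -39.2   20. ]
 [ 723.7  -17.    20. ]
 [ 740.6 -161.6   20. ]] [[ 485.  -193.9   20. ]
 [ 472.6  -49.    20. ]
 [ 716.9  -25.8   20. ]
 [ 732.3 -171.4   20. ]]
[np.float64(151.65153330316141), np.float64(240.8924180806862), np.float64(145.62835132880164), np.float64(248.52332670429294)]
y dir -3.0369016242365783 cork [ 545.8 -108.9] post [670.1 -95.8]
[np.float64(145.38522348167623), np.float64(245.37411166953788), np.float64(146.37645285465828), np.float64(248.38013776190112)]
y dir -3.048950445380152 cork [ 537. -116.] post [ 661.4 -104.5]
s 81 547.4837646484375 -111.11689758300781 43.42138671875
d 128 538.1860961914062 -115.65806579589844 38.44830322265625
ball (array([ 456.2, -168.2,  136. ]), np.float64(2.623522584011486))
foot (array([ 542.9, -143.1,   83.9]), np.float64(2.4667891055810363))
hub top (array([ 662.2, -103.4,  165.7]), np.float64(3.883310454908843))
rodtop (array([ 547.4, -138.9,  177. ]), np.float64(0.5668332899870727))
[[662.4 248.8 182. ]
 [664.7 316.3 182. ]
 [364.  267.3 182. ]
 [369.3 332.  182. ]]
[[652.6 239.8 182. ]
 [658.9 308.5 182. ]
 [359.4 260.7 182. ]
 [362.6 326.  182. ]]
cup base d [572.3 256.5  40. ] cup top [570.6 255.4 100. ]
vase base d [441.3 266.3  40. ]
jar top [649.4  55.7  55. ]
bowl [436.3  48.6  20. ]
```

```bash
python3 - <<'E'
from h import *
np.set_printoptions(precision=3,suppress=True)
st=ctrl.read_state();w=get_image("wrist")
R=Ro.from_euler("xyz",st["tool_rot"]).as_matrix()
print("cam in tool",R.T@(cen(w)-st["eef_pos"]),"optical axis in tool",R.T@np.array(w["R"]).T@[0,0,1])
def down(y): return Ro.from_euler("xyz",[np.pi,0,y]).as_matrix()
print(rel(st,[430,-190,260],down(0.30)))
E
```

```text
cam in tool [  77.13     0.167 -142.297] optical axis in tool [-0.305 -0.     0.952]
(array([ 32.417, -30.93 ,  -2.884]), array([-0.001,  0.   ,  0.094]))
```

>>> arm_command:
  plan:
    - {"x":3,"y":-3,"z":-0.5,"rz":0.01}
    - {"x":6.2,"y":-5.9,"z":-1,"rz":0.03}
    - {"x":9.4,"y":-8.9,"z":-2,"rz":0.05}
    - {"x":12.4,"y":-11.8,"z":-2.9,"rz":0.07}
    - {"x":15.4,"y":-14.7,"z":-2.9,"rz":0.09}
    - {"x":18.4,"y":-17.6,"z":-2.9,"rz":0.094}
    - {"x":21.4,"y":-20.4,"z":-2.9,"rz":0.094}
    - {"x":24.4,"y":-23.3,"z":-2.9,"rz":0.094}
    - {"x":27.4,"y":-26.1,"z":-2.9,"rz":0.094}
    - {"x":30.2,"y":-28.8,"z":-2.9,"rz":0.094}

```text
validation failed for argument at $.pl...
```

```bash
cat >> h.py <<'E'
def log(st):
    import json
    open("log.jsonl","a").write(json.dumps({k:np.array(v).tolist() for k,v in st.items()})+"\n")
E
python3 - <<'E'
from h import *
np.set_printoptions(precision=3,suppress=True)
w=get_image("wrist");st=ctrl.read_state();log(st)
print(st["eef_pos"],st["tool_rot"],st["qpos"],st["clock"])
save("w1",w["frame"])
E
```

```text
[ 249.394 -600.114  231.08 ] [-3.141 -0.     0.394] [ 1.111  0.629  0.038  1.518 -0.027  0.996 -0.02 ] 0.35
```

View pics/w1.png

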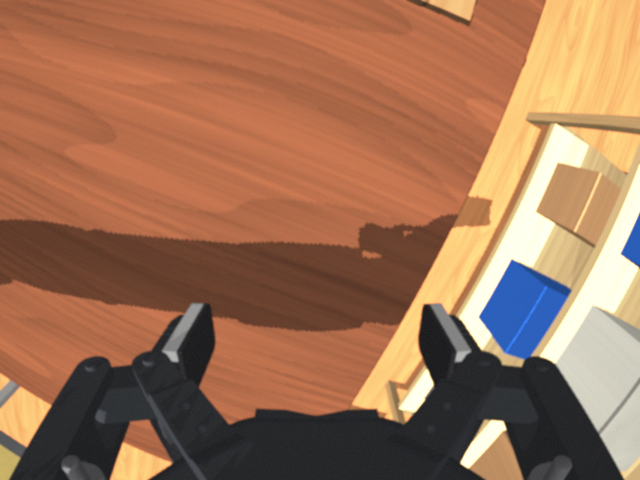

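>>> arm_command:
  plan:
    - {"rx":0,"ry":0,"rz":0.01,"x":3,"y":-3,"z":-0.5,"jaw":8.5}
    - {"rx":0,"ry":0,"rz":0.03,"x":6.2,"y":-5.9,"z":-1,"jaw":8.5}
    - {"rx":0,"ry":0,"rz":0.05,"x":9.4,"y":-8.9,"z":-2,"jaw":8.5}
    - {"rx":0,"ry":0,"rz":0.07,"x":12.4,"y":-11.8,"z":-2.9,"jaw":8.5}
    - {"rx":0,"ry":0,"rz":0.09,"x":15.4,"y":-14.7,"z":-2.9,"jaw":8.5}
    - {"rx":0,"ry":0,"rz":0.094,"x":18.4,"y":-17.6,"z":-2.9,"jaw":8.5}
    - {"rx":0,"ry":0,"rz":0.094,"x":21.4,"y":-20.4,"z":-2.9,"jaw":8.5}
    - {"rx":0,"ry":0,"rz":0.094,"x":24.4,"y":-23.3,"z":-2.9,"jaw":8.5}
    - {"rx":0,"ry":0,"rz":0.094,"x":27.4,"y":-26.1,"z":-2.9,"jaw":8.5}
    - {"rx":0,"ry":0,"rz":0.094,"x":30.2,"y":-28.8,"z":-2.9,"jaw":8.5}

```text
clock: 1.18
eef_pos: [417.1, -219.5, 260.6]
tool_rot: [3.141, -0.001, 0.299]
force: [2.2, -0.9, -0.3]
width: 85.1
```

```bash
python3 - <<'E'
from h import *
np.set_printoptions(precision=3,suppress=True)
w=get_image("wrist");st=ctrl.read_state();log(st)
print(st["eef_pos"],st["tool_rot"],st["qpos"],st["qd"],st["clock"])
save("w2",w["frame"])
E
```

```text
[ 421.322 -209.721  260.502] [-3.136 -0.005  0.312] [ 0.407  0.336  0.001  1.961 -0.01   0.845 -0.845] [ 0.069  0.015 -0.004 -0.024 -0.013  0.011  0.205] 1.2333
```

View pics/w2.png

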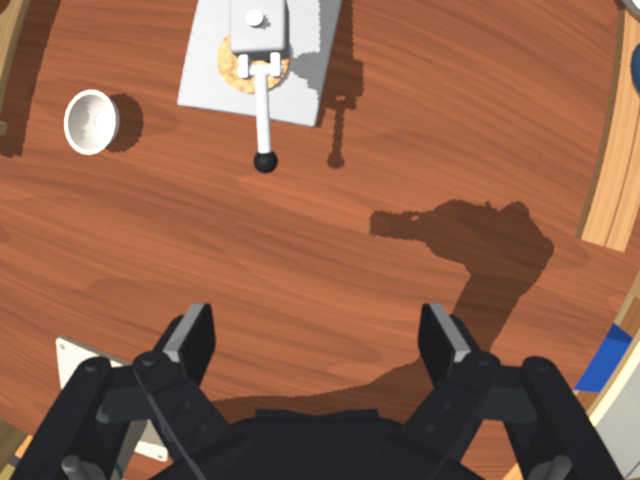

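```bash
python3 - <<'E'
from h import *
import pickle
np.set_printoptions(precision=2,suppress=True)
w=get_image("wrist");w=get_image("wrist");st=ctrl.read_state();log(st)
s,d=pickle.load(open("cam.pkl","rb"))
print(st["eef_pos"],st["tool_rot"],st["qd"],st["clock"])
f=w["frame"]
def blob(f,roi,thr=45):
    x0,y0,x1,y1=roi;g=f[y0:y1,x0:x1].max(2);m=(g<thr).astype(np.uint8)
    n,l,stt,c=cv2.connectedComponentsWithStats(m);i=1+np.argmax(stt[1:,4]);return c[i]+[x0,y0],stt[i]
bw,a=blob(f,(240,120,300,190));bd,b=blob(d["frame"],(408,382,430,404));bs,c=blob(s["frame"],(203,168,220,186))
print(bw,a,bd,b,bs,c)
def trim(L):
    A=np.zeros((3,3));B=np.zeros(3)
    for C,r in L:
        P=np.eye(3)-np.outer(r,r);A+=P;B+=P@C
    X=np.linalg.solve(A,B);return X,[np.linalg.norm((np.eye(3)-np.outer(r,r))@(X-C)) for C,r in L]
lw=(cen(w),ray(w,*bw,fish=True));ld=(cen(d),ray(d,*bd));ls=(cen(s),ray(s,*bs))
print(trim([lw,ld]),trim([lw,ls]),trim([ls,ld]),trim([lw,ld,ls]))
pickle.dump(w,open("w2.pkl","wb"))
crop("w2c",f,160,0,360,180,4)
E
```

```text
[ 418.2  -217.66  260.45] [-3.14 -0.    0.31] [ 0.07  0.01  0.07 -0.01  0.03  0.    0.02] 1.3333
[277.99 168.83] [ 24  39  21  18 130] [418.44 393.65] [  3   4  16  16 178] [213.  177.5] [10  8  1  4  4]
(array([ 454.04, -171.98,  140.98]), [np.float64(1.997908949212689), np.float64(1.9979089492127098)]) (array([ 451.  , -170.36,  133.11]), [np.float64(3.826681068606131), np.float64(3.8266810686062906)]) (array([ 454.57, -166.77,  136.74]), [np.float64(2.6905019830329486), np.float64(2.690501983032865)]) (array([ 453.7 , -169.42,  136.36]), [np.float64(4.2061033968664745), np.float64(2.2370805429343967), np.float64(4.541492549860878)])
```

View pics/w2c.png

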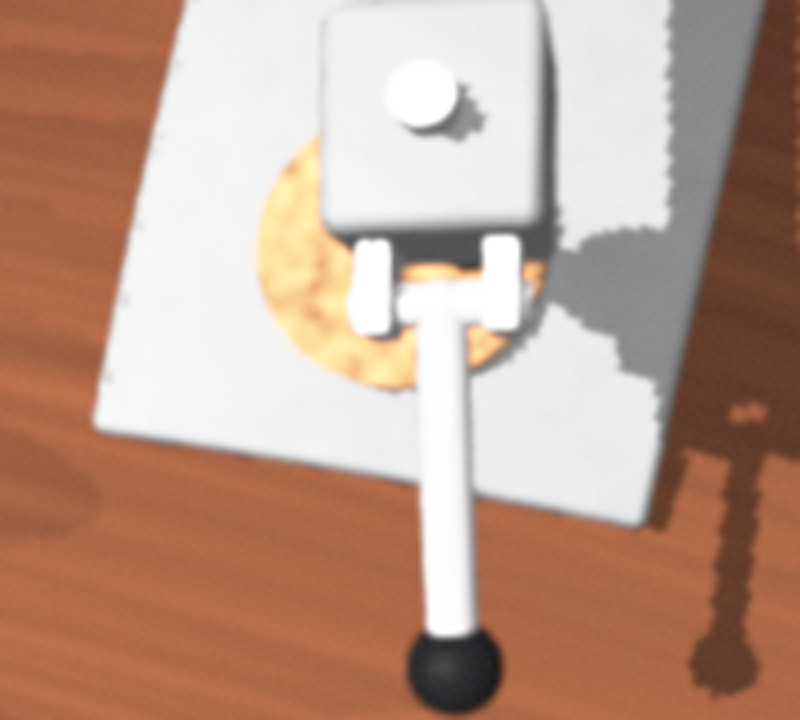

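```bash
cat >> h.py <<'E'
def down(y): return Ro.from_euler("xyz",[np.pi,0,y]).as_matrix()
E
python3 - <<'E'
from h import *
import pickle
np.set_printoptions(precision=3,suppress=True)
w=pickle.load(open("w2.pkl","rb"));s,d=pickle.load(open("cam.pkl","rb"))
print(tri.__name__, end=' ')
lw=(cen(w),ray(w,273.3,166.5,True))
c2,w2=cen(d),ray(d,418.4,393.6);c1,w1=lw
A=np.stack([w1,-w2],1);q=np.linalg.lstsq(A,c2-c1,rcond=None)[0];print(c1+q[0]*w1,c2+q[1]*w2)
st=ctrl.read_state();print(st["eef_pos"])
for X in ([455,-169,200],[455,-169,117]): print(rel(st,X,down(.304)))
E
```

```text
tri [ 454.856 -170.097  139.061] [ 454.733 -169.519  139.124]
[ 418.199 -217.658  260.455]
(array([ 4.974, -3.515,  6.056]), array([-0.001, -0.001,  0.004]))
(array([ 4.964, -3.506, 14.356]), array([-0.001, -0.001,  0.004]))
```

>>> arm_command:
  plan:
    - {"rx":0,"ry":0,"rz":0.004,"x":2.5,"y":-1.8,"z":0.5,"jaw":8.5}
    - {"rx":0,"ry":0,"rz":0.004,"x":5,"y":-3.5,"z":2,"jaw":8.5}
    - {"rx":0,"ry":0,"rz":0.004,"x":5,"y":-3.5,"z":5,"jaw":8.5}
    - {"rx":0,"ry":0,"rz":0.004,"x":5,"y":-3.5,"z":8,"jaw":8.5}
    - {"rx":0,"ry":0,"rz":0.004,"x":5,"y":-3.45,"z":11,"jaw":8.5}
    - {"rx":0,"ry":0,"rz":0.004,"x":5,"y":-3.45,"z":13,"jaw":8.5}
    - {"rx":0,"ry":0,"rz":0.004,"x":5,"y":-3.45,"z":14,"jaw":8.5}
    - {"rx":0,"ry":0,"rz":0.004,"x":5,"y":-3.45,"z":14,"jaw":6}

```text
clock: 2.0
eef_pos: [453.5, -170.6, 118.4]
tool_rot: [-3.138, 0.003, 0.302]
force: [0.2, -0.3, -0.4]
width: 75.1
```

```bash
python3 - <<'E'
from h import *
np.set_printoptions(precision=3,suppress=True)
w=get_image("wrist");w=get_image("wrist");st=ctrl.read_state();log(st)
print(st["eef_pos"],st["tool_rot"],st["qd"],st["clock"],st["force"],st["width"])
save("w3",w["frame"])
E
```

```text
[ 455.284 -170.696  120.6  ] [-3.141 -0.001  0.302] [-0.004 -0.026 -0.006 -0.011 -0.002  0.002 -0.002] 2.1 [-0.719 -0.628  0.253] 61.766649355523484
```

View pics/w3.png

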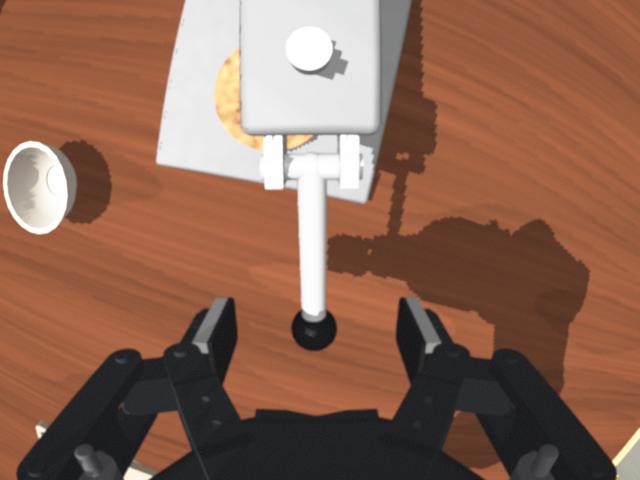

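>>> arm_command:
  plan:
    - {"rx":0,"ry":0,"rz":0,"x":0,"y":0,"z":0,"jaw":3}
    - {"rx":0,"ry":0,"rz":0,"x":0,"y":0,"z":0,"jaw":1}
    - {"rx":0,"ry":0,"rz":0,"x":0,"y":0,"z":0,"jaw":1}
    - {"rx":0,"ry":0,"rz":0,"x":0,"y":0,"z":0,"jaw":1}
    - {"rx":0,"ry":0,"rz":0,"x":0,"y":0,"z":0,"jaw":1}
    - {"rx":0,"ry":0,"rz":0,"x":0,"y":0,"z":0,"jaw":1}
    - {"rx":0,"ry":0,"rz":0,"x":0,"y":0,"z":0,"jaw":1}

```text
clock: 2.68
eef_pos: [455.9, -170.9, 121.0]
tool_rot: [3.141, -0.002, 0.302]
force: [1.0, -0.8, 1.2]
width: 14.5
```

```bash
python3 - <<'E'
from h import *
np.set_printoptions(precision=3,suppress=True)
w=get_image("wrist");st=ctrl.read_state();log(st)
print(st["eef_pos"],st["tool_rot"],st["qd"],st["clock"],st["force"],st["width"])
save("w4",w["frame"])
# arc: pivot 65 mm inwards; lever angle a from -15deg
post=np.array([661.5,-104]);b=st["eef_pos"];u=(b[:2]-post);u/=np.linalg.norm(u)
a0=np.arcsin((b[2]+19-151)/65);print("a0",np.degrees(a0))
for k in range(1,11):
    a=a0+(np.radians(47)-a0)*k/10
    dr=65*(np.cos(a)-np.cos(a0));dz=65*(np.sin(a)-np.sin(a0)); print(k,-dr/10,-dz/10)
E
```

```text
[ 455.878 -170.924  120.882] [ 3.142 -0.002  0.302] [ 0.     0.001 -0.     0.     0.001 -0.001  0.001] 2.7333 [ 0.901 -1.706  1.5  ] 14.286893498594306
a0 -9.848635223781416
1 -0.07863390957578958 -0.6398490709131537
2 -0.09349963282308921 -1.2843404483232272
3 -0.04445094375877856 -1.9271346233004683
4 0.06802969250866148 -2.561908781366525
5 0.24283586552435987 -3.1824189965598
6 0.47824810264112133 -3.7825616495176453
7 0.7719507825307429 -4.356433465439332
8 1.1210549126836034 -4.898389581369225
9 1.52212654684675 -5.403099071624065
10 1.9712205628736847 -5.865597385191152
```

View pics/w4.png

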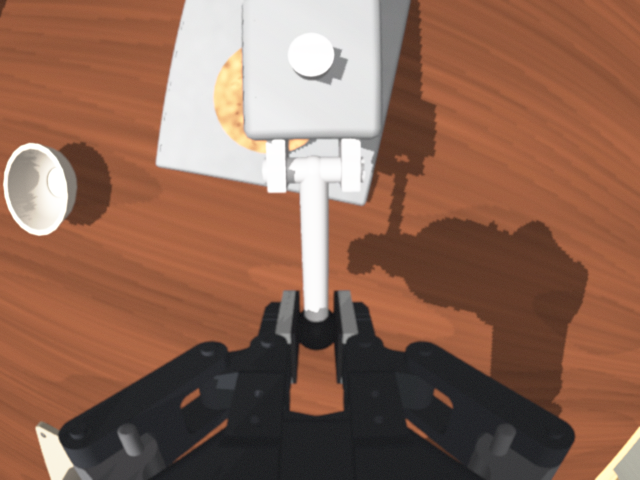

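>>> arm_command:
  plan:
    - {"rx":0,"ry":0,"rz":0,"x":-0.07,"y":0,"z":-0.6,"jaw":1}
    - {"rx":0,"ry":0,"rz":0,"x":-0.1,"y":0,"z":-1.3,"jaw":1}
    - {"rx":0,"ry":0,"rz":0,"x":-0.05,"y":0,"z":-1.9,"jaw":1}
    - {"rx":0,"ry":0,"rz":0,"x":0.05,"y":0,"z":-2.55,"jaw":1}

```text
clock: 3.07
eef_pos: [455.7, -170.4, 146.6]
tool_rot: [-3.141, -0.001, 0.302]
force: [1.1, -0.0, -7.1]
width: 14.2
```

```bash
python3 - <<'E'
from h import *
np.set_printoptions(precision=3,suppress=True)
w=get_image("wrist");st=ctrl.read_state();log(st)
print(st["eef_pos"],st["tool_rot"],st["qd"],st["clock"],st["force"],st["width"])
save("w5",w["frame"])
d=get_image("side");crop("d5",d["frame"],340,230,520,450,3)
E
```

```text
[ 456.09  -170.48   147.729] [-3.141 -0.001  0.303] [ 0.     0.006 -0.     0.014  0.    -0.028  0.003] 3.1167 [-0.663  1.089 -0.294] 14.220717515601232
```

View pics/w5.png

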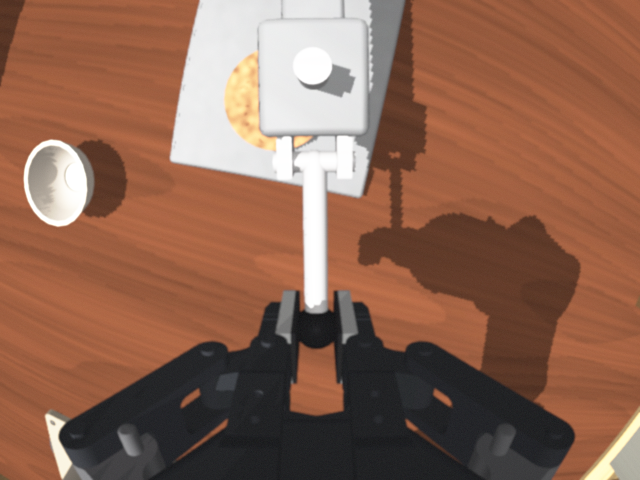

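View pics/d5.png

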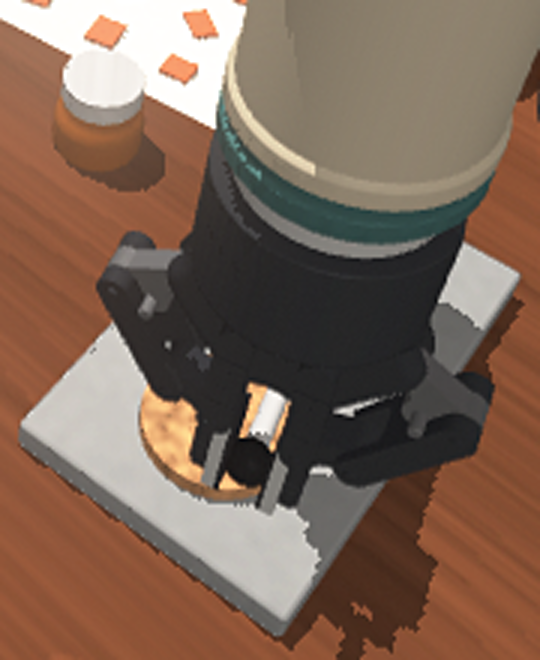

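>>> arm_command:
  plan:
    - {"rx":0,"ry":0,"rz":0,"x":0.19,"y":0,"z":-0.63,"jaw":1}
    - {"rx":0,"ry":0,"rz":0,"x":0.46,"y":0,"z":-1.26,"jaw":1}
    - {"rx":0,"ry":0,"rz":0,"x":0.79,"y":0,"z":-1.85,"jaw":1}
    - {"rx":0,"ry":0,"rz":0,"x":1.18,"y":0,"z":-2.41,"jaw":1}
    - {"rx":0,"ry":0,"rz":0,"x":1.55,"y":0,"z":-2.84,"jaw":1}
    - {"rx":0,"ry":0,"rz":0,"x":1.78,"y":0,"z":-3.08,"jaw":1}
    - {"rx":0,"ry":0,"rz":0,"x":1.78,"y":0,"z":-3.08,"jaw":1}

```text
clock: 3.75
eef_pos: [477.5, -163.8, 179.9]
tool_rot: [3.14, -0.009, 0.304]
force: [6.9, 3.3, -3.7]
width: 10.6
```

```bash
python3 - <<'E'
from h import *
np.set_printoptions(precision=3,suppress=True)
w=get_image("wrist");st=ctrl.read_state();log(st)
print(st["eef_pos"],st["tool_rot"],st["clock"],st["force"],st["width"])
save("w6",w["frame"])
# swing plan: about post
post=np.array([661.5,-104]);b=st["eef_pos"][:2];v=b-post;print("r",np.linalg.norm(v),np.arctan2(v[1],v[0]))
R=Ro.from_euler("xyz",st["tool_rot"]).as_matrix()
for k in range(1,11):
    a=0.11*k;c,s_=np.cos(a),np.sin(a);n=post+np.array([[c,-s_],[s_,c]])@v
    print(k,a,R.T@np.array([*(n-b),0])/10,n)
E
```

```text
[ 477.618 -163.879  179.844] [ 3.139 -0.01   0.304] 3.8 [ 7.099  3.99  -4.033] 10.919378316228627
r 193.3856354257349 -2.8267835281744484
1 0.11 [0.139 2.122 0.006] [ 485.303 -183.703]
2 0.22 [0.51  4.215 0.014] [ 495.118 -202.564]
3 0.33 [1.109 6.255 0.024] [ 506.943 -220.234]
4 0.44 [1.928 8.217 0.036] [ 520.637 -236.498]
5 0.55 [ 2.957 10.078  0.05 ] [ 536.034 -251.161]
6 0.66 [ 4.185 11.814  0.066] [ 552.948 -264.045]
7 0.77 [ 5.595 13.404  0.083] [ 571.173 -274.994]
8 0.88 [ 7.172 14.831  0.102] [ 590.491 -283.877]
9 0.99 [ 8.896 16.075  0.121] [ 610.666 -290.585]
10 1.1 [10.746 17.123  0.141] [ 631.456 -295.038]
```

View pics/w6.png

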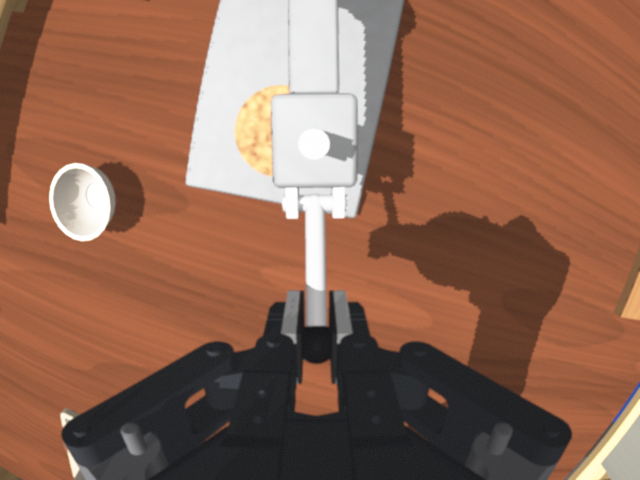

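>>> arm_command:
  plan:
    - {"rx":0,"ry":0,"rz":0,"x":-0.4,"y":0,"z":0,"jaw":2.4}
    - {"rx":0,"ry":0,"rz":0,"x":-0.8,"y":0,"z":0,"jaw":2.4}
    - {"rx":0,"ry":0,"rz":-0.1,"x":-0.7,"y":2.0,"z":0,"jaw":2.4}
    - {"rx":0,"ry":0,"rz":-0.2,"x":-0.4,"y":4.0,"z":0,"jaw":2.4}
    - {"rx":0,"ry":0,"rz":-0.3,"x":0.1,"y":5.9,"z":0,"jaw":2.4}
    - {"rx":0,"ry":0,"rz":-0.4,"x":0.8,"y":7.8,"z":0,"jaw":2.4}

```text
clock: 4.3
eef_pos: [507.4, -236.6, 180.5]
tool_rot: [3.138, -0.007, 0.708]
force: [0.3, 0.8, -0.3]
width: 24.1
```

```bash
python3 - <<'E'
from h import *
np.set_printoptions(precision=3,suppress=True)
w=get_image("wrist");st=ctrl.read_state();log(st)
print(st["eef_pos"],st["tool_rot"],st["clock"],st["force"],st["width"])
save("w7",w["frame"])
E
```

```text
[ 510.502 -241.111  180.761] [ 3.132 -0.008  0.71 ] 4.35 [ 3.834 -4.133  1.268] 24.196888615537155
```

View pics/w7.png

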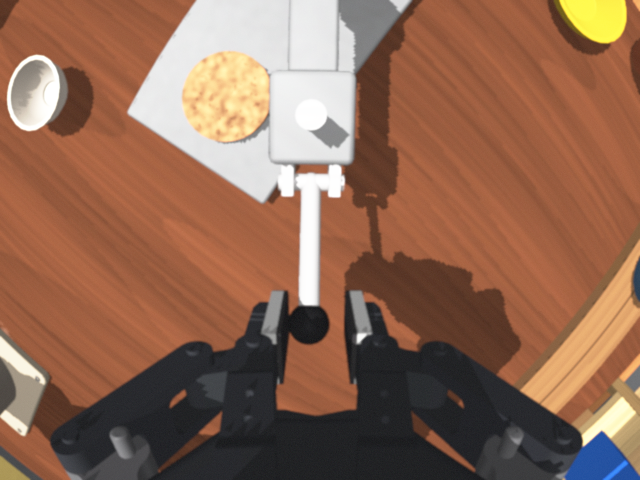

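>>> arm_command:
  plan:
    - {"rx":0,"ry":0,"rz":-0.1,"x":0.1,"y":2.0,"z":0,"jaw":2.4}
    - {"rx":0,"ry":0,"rz":-0.2,"x":0.4,"y":4.0,"z":0,"jaw":2.4}
    - {"rx":0,"ry":0,"rz":-0.3,"x":0.9,"y":5.9,"z":0,"jaw":2.4}
    - {"rx":0,"ry":0,"rz":-0.4,"x":1.6,"y":7.8,"z":0,"jaw":2.4}
    - {"rx":0,"ry":0,"rz":-0.5,"x":2.5,"y":9.6,"z":0,"jaw":2.4}
    - {"rx":0,"ry":0,"rz":-0.6,"x":3.5,"y":11.3,"z":0,"jaw":2.4}
    - {"rx":0,"ry":0,"rz":-0.68,"x":4.5,"y":12.7,"z":0,"jaw":2.4}
    - {"rx":0,"ry":0,"rz":-0.68,"x":4.5,"y":12.7,"z":0,"jaw":2.4}

```text
clock: 5.02
eef_pos: [629.0, -308.7, 182.1]
tool_rot: [3.128, 0.0, 1.391]
force: [-0.2, -0.6, 0.3]
width: 23.7
```

```bash
python3 - <<'E'
from h import *
np.set_printoptions(precision=3,suppress=True)
w=get_image("wrist");st=ctrl.read_state();log(st)
print(st["eef_pos"],st["tool_rot"],st["qpos"],st["clock"],st["force"],st["width"])
save("w8",w["frame"])
d=get_image("side");save("d8",d["frame"]);
E
```

```text
[ 627.443 -308.272  182.059] [3.129 0.    1.388] [ 0.585  0.76  -0.309  1.419  0.251  0.989  0.037] 5.0667 [ 0.401 -0.68   0.106] 23.67968415003748
```

View pics/w8.png

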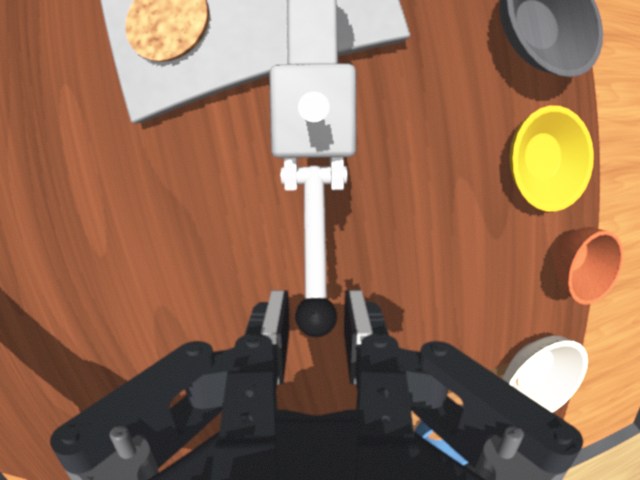

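View pics/d8.png

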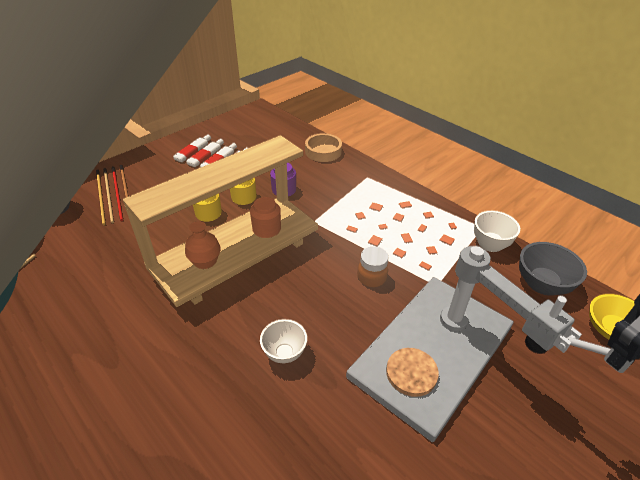

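>>> arm_command:
  plan:
    - {"rx":0,"ry":0,"rz":0,"x":0,"y":0,"z":0,"jaw":5}
    - {"rx":0,"ry":0,"rz":0,"x":0,"y":0,"z":-1,"jaw":8.5}
    - {"rx":0,"ry":0,"rz":0,"x":0,"y":0,"z":-4,"jaw":8.5}
    - {"rx":0,"ry":0,"rz":0,"x":-2,"y":0,"z":-8,"jaw":8.5}
    - {"rx":0,"ry":0,"rz":0.1,"x":-4,"y":-1,"z":-12,"jaw":8.5}
    - {"rx":0,"ry":0,"rz":0.1,"x":-4,"y":-1,"z":-12,"jaw":8.5}

```text
clock: 5.62
eef_pos: [608.0, -350.8, 310.9]
tool_rot: [3.119, 0.006, 1.277]
force: [-0.3, -1.0, 0.5]
width: 85.2
```

```bash
python3 - <<'E'
from h import *
import pickle
np.set_printoptions(precision=3,suppress=True)
w=get_image("wrist");st=ctrl.read_state();log(st)
d=get_image("side");s=get_image("scene")
print(st["eef_pos"],st["tool_rot"],st["qpos"],st["clock"],st["force"],st["width"])
save("w9",w["frame"]);pickle.dump((s,d,w),open("cam9.pkl","wb"))
a=s["frame"][170:310,120:280];b=d["frame"][210:460,340:640]
save("sd9",np.hstack([cv2.resize(a,(400,350),interpolation=2),cv2.resize(b,(400,333),interpolation=2)[:333].copy() if 0 else cv2.copyMakeBorder(cv2.resize(b,(400,333),interpolation=2),0,17,0,0,cv2.BORDER_CONSTANT)]))
# cork from side
f=d["frame"];hsv=cv2.cvtColor(f,cv2.COLOR_RGB2HSV);print(hsv[371,413],f[371,413])
m=np.zeros(f.shape[:2],np.uint8);h=hsv[335:410,375:450]
m[335:410,375:450]=((h[...,1]>70)&(h[...,2]>110)).astype(np.uint8)*255
k=max(cv2.findContours(m,0,cv2.CHAIN_APPROX_NONE)[0],key=cv2.contourArea);e=cv2.fitEllipse(k);print(e,cv2.boundingRect(k))
W=np.array([onz(d,*p,30)[:2] for p in k[:,0,:]]).astype(np.float32);print(cv2.minEnclosingCircle(W),cv2.fitEllipse(W))
print(onz(d,*e[0],30),onz(d,*e[0],28))
E
```

```text
[ 607.864 -349.963  309.419] [3.121 0.005 1.281] [ 0.639  0.65  -0.301  1.265  0.194  1.233  0.046] 5.6667 [-0.025 -1.583  1.417] 84.97719841354439
[ 13 135 211] [211 149  99]
((412.0580139160156, 371.2156677246094), (45.32289123535156, 53.160728454589844), 118.45500183105469) (386, 348, 53, 49)
((536.9500732421875, -116.66520690917969), 39.60211181640625) ((537.7251586914062, -115.99310302734375), (73.44190979003906, 76.60445404052734), 119.31796264648438)
[ 536.578 -117.103   30.   ] [ 537.757 -116.556   28.   ]
```

View pics/sd9.png

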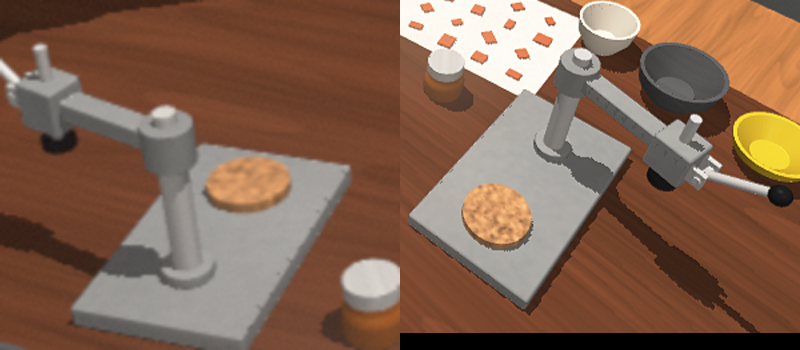

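View pics/w9.png

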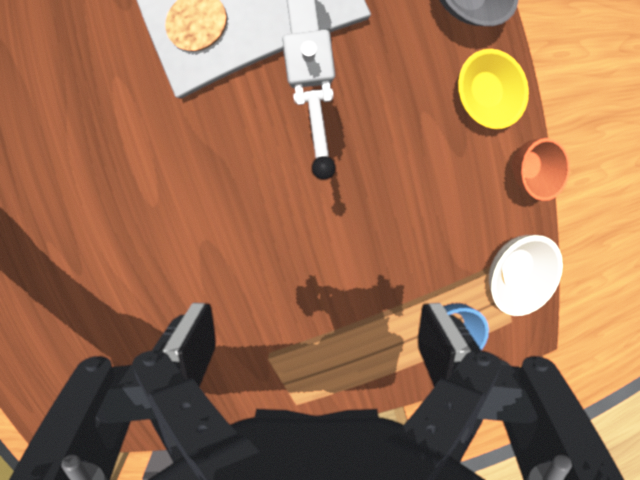

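```bash
cat > fit.py <<'E'
from h import *
import json,itertools
from scipy.optimize import least_squares
L=[json.loads(l) for l in open("log.jsonl")]
Q=np.array([l["qpos"] for l in L]);P=np.array([l["eef_pos"] for l in L]);RR=[Ro.from_euler("xyz",l["tool_rot"]).as_matrix() for l in L]
def fk(q,sg,p):
    # all-zero = straight up; sg signs for z axes(1,3,5,7) and y axes(2,4,6)
    T=np.eye(3);x=np.array([0,0,p[0]],float)
    T=T@Ro.from_euler("z",sg[0]*q[0]+p[4]).as_matrix()
    T=T@Ro.from_euler("y",sg[1]*q[1]).as_matrix()
    T=T@Ro.from_euler("z",sg[2]*q[2]).as_matrix(); x=x+T@np.array([p[6],p[8],p[1]])
    T=T@Ro.from_euler("y",sg[3]*q[3]).as_matrix()
    T=T@Ro.from_euler("z",sg[4]*q[4]).as_matrix(); x=x+T@np.array([p[7],p[9],p[2]])
    T=T@Ro.from_euler("y",sg[5]*q[5]).as_matrix()
    T=T@Ro.from_euler("z",sg[6]*q[6]+p[5]).as_matrix(); x=x+T@np.array([0,0,p[3]])
    return x,T
def res(p,sg):
    o=[]
    for q,X,R in zip(Q,P,RR):
        x,T=fk(q,sg,p); o+=list((x-X)); o+=list(300*(T-R).ravel())
    return np.array(o)
if __name__=="__main__":
    best=[]
    for z in itertools.product([1,-1],repeat=4):
        for y in itertools.product([1,-1],repeat=0):
            sg=[z[0],1,z[1],1,z[2],1,z[3]]
            for r in (0,1.57,3.14,-1.57):
              for b in (0,3.14):
                try:o=least_squares(res,[300,420,400,250,b,r,0,0,0,0],args=(sg,))
                except Exception as e: continue
                best.append((o.cost,sg,o.x))
    best.sort(key=lambda t:t[0]);np.set_printoptions(precision=3,suppress=True)
    for b in best[:4]: print(b[0],b[1],b[2])
    json.dump([best[0][1],best[0][2].tolist()],open("kin.json","w"))
    r=res(best[0][2],best[0][1]).reshape(len(L),12);print(np.abs(r[:,:3]).max(0),np.abs(r[:,3:]).max()/300)
E
python3 fit.py; python3 - <<'E'
from h import *
import pickle
np.set_printoptions(precision=2,suppress=True)
s,d,w=pickle.load(open("cam9.pkl","rb"))
def trim(L):
    A=np.zeros((3,3));B=np.zeros(3)
    for C,r in L:
        P=np.eye(3)-np.outer(r,r);A+=P;B+=P@C
    X=np.linalg.solve(A,B);return X,[float(np.linalg.norm((np.eye(3)-np.outer(r,r))@(X-C))) for C,r in L]
b,_=trim([(cen(w),ray(w,322.5,167,True)),(cen(d),ray(d,625.75,357))]);print("ball",b,_)
v=b[:2]-[661.5,-104];print(np.linalg.norm(v),np.arctan2(v[1],v[0])+3.045)
print("cork wrist",onz(w,196.5,22,30,True))
E
```

```text
1.863674732214913 [-1, 1, -1, 1, -1, 1, -1] [240.542 556.089 382.254 251.945  -0.004   1.567   0.622  -1.296 -21.287
  -4.464]
1.8636747322154412 [-1, 1, -1, 1, -1, 1, -1] [240.542 556.089 382.254 251.945  -0.004   1.567   0.622  -1.296 -21.287
  -4.464]
1.8636747322575211 [-1, 1, -1, 1, -1, 1, -1] [240.542 556.089 382.254 251.945  -0.004   1.567   0.622  -1.296 -21.287
  -4.464]
1.8636747322592315 [-1, 1, -1, 1, -1, 1, -1] [240.542 556.089 382.254 251.945  -0.004   1.567   0.622  -1.296 -21.287
  -4.464]
[0.814 0.674 0.628] 8.491427010433143e-05
ball [ 627.36 -310.13  187.21] [0.40589667901266907, 0.40589667901278553]
208.9428701906321 1.310050474979994
cork wrist [ 540.49 -119.98   30.  ]
```

```bash
python3 - <<'E'
from h import *
np.set_printoptions(precision=3,suppress=True)
st=ctrl.read_state();print(st["eef_pos"])
print(rel(st,[629.4,-297.9,230],down(1.407)),rel(st,[629.4,-297.9,160],down(1.407)))
E
```

```text
[ 607.472 -345.496  303.554]
(array([5.185, 0.673, 7.364]), array([ 0.013,  0.001, -0.121])) (array([ 5.185,  0.584, 14.364]), array([ 0.013,  0.001, -0.121]))
```

>>> arm_command:
  plan:
    - {"rx":0.01,"ry":0,"rz":-0.06,"x":2.5,"y":0.3,"z":1,"jaw":8.5}
    - {"rx":0.013,"ry":0,"rz":-0.12,"x":5.2,"y":0.6,"z":3.5,"jaw":7}
    - {"rx":0.013,"ry":0,"rz":-0.12,"x":5.2,"y":0.6,"z":7,"jaw":5}
    - {"rx":0.013,"ry":0,"rz":-0.12,"x":5.2,"y":0.6,"z":10,"jaw":5}
    - {"rx":0.013,"ry":0,"rz":-0.12,"x":5.2,"y":0.6,"z":13,"jaw":5}
    - {"rx":0.013,"ry":0,"rz":-0.12,"x":5.2,"y":0.6,"z":14.3,"jaw":5}
    - {"rx":0.013,"ry":0,"rz":-0.12,"x":5.2,"y":0.6,"z":14.3,"jaw":3}
    - {"rx":0.013,"ry":0,"rz":-0.12,"x":5.2,"y":0.6,"z":14.3,"jaw":3}

```text
clock: 6.43
eef_pos: [629.3, -296.9, 160.0]
tool_rot: [-3.139, -0.0, 1.407]
force: [0.1, -0.5, 0.2]
width: 30.2
```

```bash
python3 - <<'E'
from h import *
np.set_printoptions(precision=3,suppress=True)
w=get_image("wrist");w=get_image("wrist");st=ctrl.read_state();log(st)
print(st["eef_pos"],st["tool_rot"],st["clock"],st["force"],st["width"])
save("w10",w["frame"])
d=get_image("side");crop("d10",d["frame"],460,240,640,400,4)
E
```

```text
[ 630.887 -297.868  162.52 ] [3.139 0.001 1.406] 6.5333 [ 0.975  0.248 -0.257] 29.856067822777796
```

View pics/w10.png

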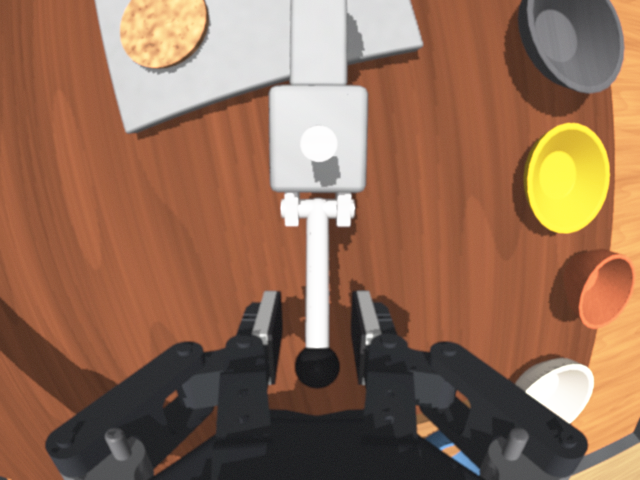

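View pics/d10.png

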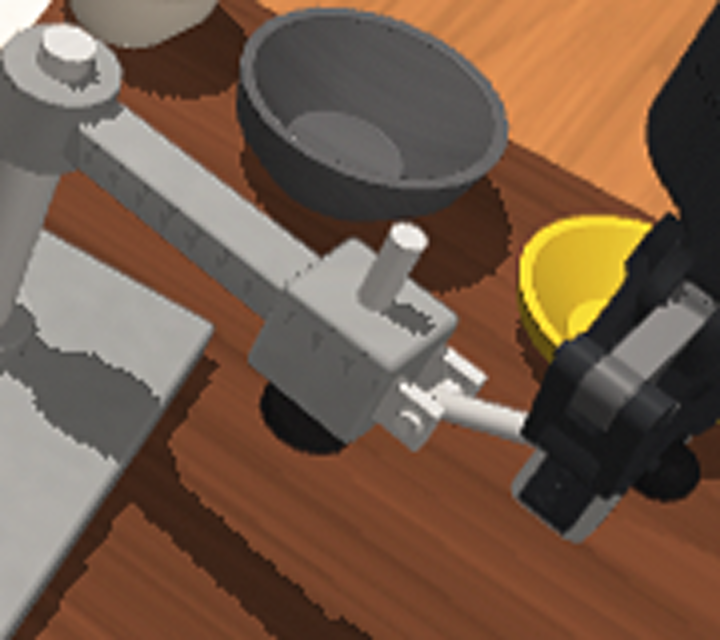

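>>> arm_command:
  plan:
    - {"rx":0,"ry":0,"rz":0,"x":0,"y":0,"z":0,"jaw":0.4}
    - {"rx":0,"ry":0,"rz":0,"x":0,"y":0,"z":0,"jaw":0.4}
    - {"rx":0,"ry":0,"rz":0,"x":0,"y":0,"z":0,"jaw":0.4}
    - {"rx":0,"ry":0,"rz":0,"x":0,"y":0,"z":0,"jaw":0.4}
    - {"rx":0,"ry":-0.07,"rz":0,"x":0.1,"y":0,"z":-0.3,"jaw":0.4}
    - {"rx":0,"ry":-0.14,"rz":0,"x":0.2,"y":0,"z":-0.6,"jaw":0.4}
    - {"rx":0,"ry":-0.22,"rz":0,"x":0.3,"y":0,"z":-0.95,"jaw":0.4}
    - {"rx":0,"ry":-0.22,"rz":0,"x":0.3,"y":0,"z":-0.95,"jaw":0.4}

```text
clock: 7.25
eef_pos: [632.6, -290.3, 172.3]
tool_rot: [3.139, 0.222, 1.413]
force: [0.6, 5.8, -3.2]
width: 7.0
```

```bash
python3 - <<'E'
from h import *
np.set_printoptions(precision=3,suppress=True)
w=get_image("wrist");st=ctrl.read_state();log(st)
print(st["eef_pos"],st["tool_rot"],st["clock"],st["force"],st["width"])
save("w11",w["frame"])
d=get_image("side");crop("d11",d["frame"],460,240,640,400,4)
E
```

```text
[ 632.59  -290.599  171.972] [3.139 0.218 1.41 ] 7.3 [ 0.98   6.27  -1.044] 6.480098802580683
```

View pics/d11.png

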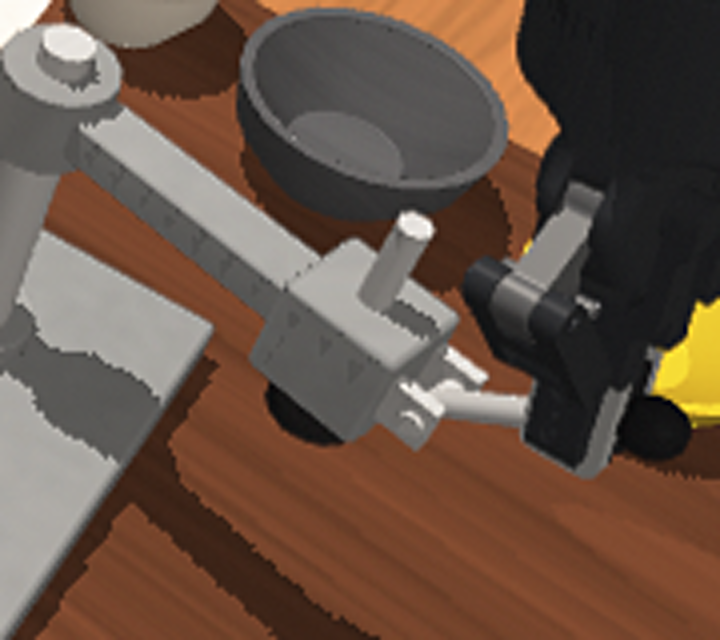

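>>> arm_command:
  plan:
    - {"rx":0,"ry":-0.06,"rz":0,"x":0.1,"y":0,"z":-0.3,"jaw":0.4}
    - {"rx":0,"ry":-0.12,"rz":0,"x":0.2,"y":0,"z":-0.6,"jaw":0.4}
    - {"rx":0,"ry":-0.12,"rz":0,"x":0.2,"y":0,"z":-0.6,"jaw":0.4}

```text
clock: 7.6
eef_pos: [630.4, -289.4, 174.4]
tool_rot: [-3.139, 0.339, 1.409]
force: [-0.9, -4.2, -8.4]
width: 6.1
```

```bash
python3 - <<'E'
from h import *
np.set_printoptions(precision=3,suppress=True)
w=get_image("wrist");st=ctrl.read_state();log(st)
print(st["eef_pos"],st["tool_rot"],st["clock"],st["force"],st["width"])
d=get_image("side");crop("d12",d["frame"],460,240,640,400,4)
print(rel(st,[630,-300,300],down(1.4)))
E
```

```text
[ 630.443 -289.318  174.395] [-3.139  0.336  1.407] 7.65 [-1.23  -3.374 -9.528] 6.339200925064221
(array([ -5.144,   0.1  , -11.508]), array([-0.001,  0.336,  0.007]))
```

View pics/d12.png

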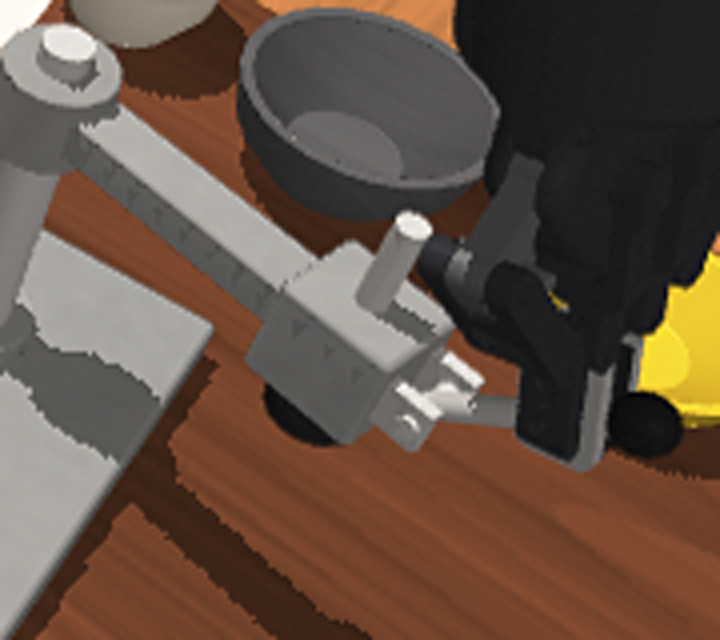

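>>> arm_command:
  plan:
    - {"rx":0,"ry":0,"rz":0,"x":0,"y":0,"z":0,"jaw":3}
    - {"rx":0,"ry":0,"rz":0,"x":0,"y":0,"z":0,"jaw":6}
    - {"rx":0,"ry":0,"rz":0,"x":-0.5,"y":0,"z":-1,"jaw":6}
    - {"rx":0,"ry":0.08,"rz":0,"x":-1.5,"y":0,"z":-3.5,"jaw":8.5}
    - {"rx":0,"ry":0.2,"rz":0,"x":-3,"y":0,"z":-7,"jaw":8.5}
    - {"rx":0,"ry":0.33,"rz":0,"x":-5,"y":0,"z":-11,"jaw":8.5}
    - {"rx":0,"ry":0.33,"rz":0,"x":-5,"y":0,"z":-11,"jaw":8.5}

```text
clock: 8.28
eef_pos: [629.9, -313.3, 306.9]
tool_rot: [3.125, 0.01, 1.392]
force: [-1.3, -4.3, 1.5]
width: 84.5
```

```bash
python3 - <<'E'
from h import *
import pickle
np.set_printoptions(precision=3,suppress=True)
w=get_image("wrist");w=get_image("wrist");d=get_image("side");st=ctrl.read_state();log(st)
print(st["eef_pos"],st["tool_rot"],st["clock"],st["force"],st["width"])
pickle.dump((d,w),open("cam13.pkl","wb"))
a=w["frame"][0:240,150:450];b=d["frame"][220:400,460:640]
save("wd13",np.hstack([cv2.resize(a,(400,320),interpolation=2),cv2.resize(b,(320,320),interpolation=2)]))
E
```

```text
[ 628.914 -302.242  297.469] [3.139 0.005 1.403] 8.4333 [-0.37   0.124 -1.057] 84.72359918512385
```

View pics/wd13.png

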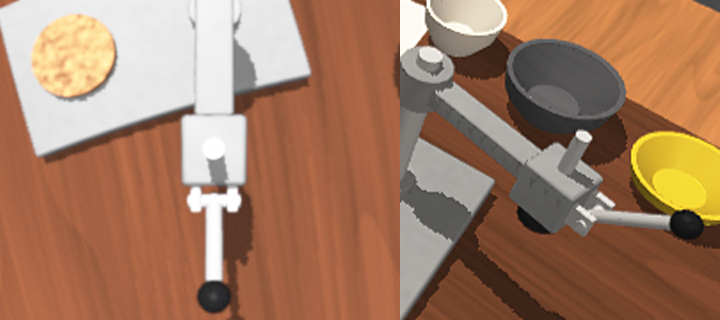

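```bash
cat >> h.py <<'E'
def trim(L):
    A=np.zeros((3,3));B=np.zeros(3)
    for C,r in L:
        P=np.eye(3)-np.outer(r,r);A+=P;B+=P@C
    X=np.linalg.solve(A,B);return X,[float(np.linalg.norm((np.eye(3)-np.outer(r,r))@(X-C))) for C,r in L]
def cork(c,roi,fish):
    x0,y0,x1,y1=roi;f=c["frame"];hsv=cv2.cvtColor(f,cv2.COLOR_RGB2HSV)[y0:y1,x0:x1]
    m=((hsv[...,1]>70)&(hsv[...,2]>110)&(hsv[...,0]>5)&(hsv[...,0]<25)).astype(np.uint8)
    k=max(cv2.findContours(m,0,cv2.CHAIN_APPROX_NONE)[0],key=cv2.contourArea)[:,0,:]+[x0,y0]
    W=np.array([onz(c,*p,30,fish)[:2] for p in k]).astype(np.float32);return cv2.fitEllipse(W)
E
python3 fit.py | tail -2; python3 - <<'E'
from h import *
import pickle
np.set_printoptions(precision=2,suppress=True)
d,w=pickle.load(open("cam13.pkl","rb"))
b,r=trim([(cen(w),ray(w,310.5,222,True)),(cen(d),ray(d,621.4,346))]);print("ball",b,r)
v=b[:2]-[661.5,-104];print(np.linalg.norm(v),np.arctan2(v[1],v[0])+3.045,np.degrees(np.arcsin((b[2]-151)/65)))
print(cork(w,(165,0,245,80),True),cork(d,(375,335,450,410),False))
# cup in side view
f=d["frame"];hsv=cv2.cvtColor(f,cv2.COLOR_RGB2HSV);print(hsv[222,265],hsv[205,265],hsv[250,200],hsv[230,285],hsv[212,250])
crop("cup",f,235,180,300,250,8)
E
```

```text
-1.289]
[1.241 1.409 1.151] 0.001038950612162181
ball [ 627.7  -301.13  197.76] [0.06361893960263812, 0.06361893960274728]
200.0025524174797 1.3043986044792009 46.00791799059412
((539.3302612304688, -117.2645263671875), (72.20319366455078, 73.95738220214844), 36.327919006347656) ((537.7371215820312, -115.98950958251953), (73.45613861083984, 76.56584167480469), 119.59008026123047)
[ 10 161 130] [ 10 160 129] [  9 164 146] [ 17 123 135] [ 10 159 135]
```

View pics/cup.png

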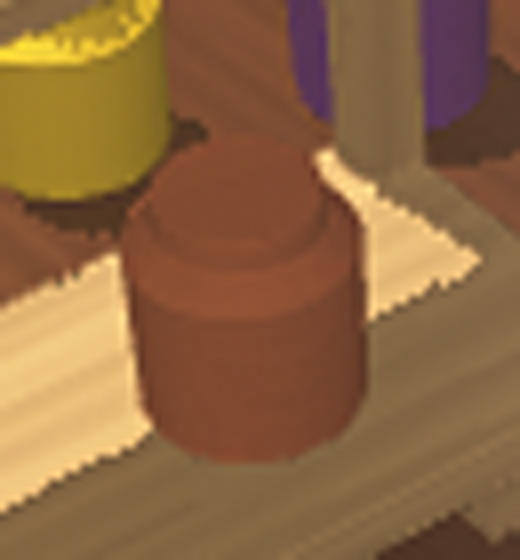

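```bash
python3 - <<'E'
from h import *
import pickle
np.set_printoptions(precision=2,suppress=True)
d,w=pickle.load(open("cam13.pkl","rb"));c=cen(d)
def away(P,k):
    u=P[:2]-c[:2];u/=np.linalg.norm(u);return P[:2]+k*u
o=lambda u,v:(235+(u+.5)/8-.5,180+(v+.5)/8-.5)
print("front rim",away(onz(d,*o(257,462),40),27.5))
print("back foot",away(onz(d,*o(233,135),100),-20))
l,r=onz(d,*o(122,240),85),onz(d,*o(362,240),85);print("mid",l,r,(l+r)/2,np.linalg.norm(l-r))
# HSV mask
f=d["frame"];hsv=cv2.cvtColor(f,cv2.COLOR_RGB2HSV)
m=((hsv[...,0]<13)&(hsv[...,1]>140)&(hsv[...,2]>95)).astype(np.uint8);m[:190]=0
sub=m[180:250,235:300];save("cm",cv2.resize(sub*255,None,fx=8,fy=8)[...,None].repeat(3,2))
# project predicted model points for candidate centre
def model(x,y):
    for z,rad in ((40,27.5),(85,28),(100,20)):
        t=np.linspace(0,2*np.pi,73);P=np.array([proj(d,[x+rad*np.cos(a),y+rad*np.sin(a),z]) for a in t])
        print(z,"cols %.1f..%.1f rows %.1f..%.1f"%(P[:,0].min(),P[:,0].max(),P[:,1].min(),P[:,1].max()))
model(572,256)
print("observed body cols",o(122,0)[0],o(366,0)[0],"bottom",o(0,462)[1],"top",o(0,135)[1], "foot cols",o(148,0)[0],o(325,0)[0])
E
```

```text
front rim [573.59 259.52]
back foot [573.25 257.01]
mid [553.6  275.97  85.  ] [593.31 238.8   85.  ] [573.46 257.39  85.  ] 54.39604142110097
40 cols 251.6..281.0 rows 219.3..238.7
85 cols 249.1..280.2 rows 200.7..220.3
100 cols 252.9..275.3 rows 196.9..210.9
observed body cols 249.8125 280.3125 bottom 237.3125 top 196.4375 foot cols 253.0625 275.1875
```

```bash
cat > ik.py <<'E'
from fit import *
sg,p=json.load(open("kin.json"))
lo=np.array([-3.06,-.37,-1.25,.18,-1.1,.23,-2.94]);hi=np.array([3.06,2.12,1.32,2.47,4.24,1.98,2.94])
def ik(X,T,q0,marg=0.05):
    def f(q):
        x,t=fk(q,sg,p);return np.concatenate([(x-X)/100,Ro.from_matrix(t.T@T).as_rotvec()*3,0.01*(q-q0)])
    o=least_squares(f,np.clip(q0,lo+marg,hi-marg),bounds=(lo+marg-1e-6,hi-marg+1e-6))
    x,t=fk(o.x,sg,p);return o.x,np.linalg.norm(x-X),np.linalg.norm(Ro.from_matrix(t.T@T).as_rotvec())
def tool(az,el,flip=1):
    t=np.array([np.cos(az)*np.cos(el),np.sin(az)*np.cos(el),-np.sin(el)])
    y=flip*np.array([np.sin(az),-np.cos(az),0]);return np.stack([np.cross(y,t),y,t],1)
E
python3 - <<'E'
from ik import *
np.set_printoptions(precision=2,suppress=True)
rng=np.random.default_rng(0);q0=np.array(L[-1]["qpos"])
for name,C,zg in (("cup",[573,257.5],68),("cork",[538.5,-117],58)):
  for flip in (1,-1):
    for el in (45,):
      for az in (0,30,60,85,110):
        T=tool(np.radians(az),np.radians(el),flip);X=np.array([*C,zg])+19*T[:,2]
        b=None
        for s in [q0]+[lo+(hi-lo)*rng.random(7) for _ in range(12)]:
            r=ik(X,T,s)
            if r[1]<1 and r[2]<.01 and (b is None or np.abs(r[0]-q0).max()<np.abs(b[0]-q0).max()): b=r
        print(name,flip,el,az,None if b is None else b[0], None if b is None else [round(min((b[0]-lo).min(),(hi-b[0]).min()),2)])
E
```

```text
cup 1 45 0 [-0.38  0.94 -0.47  2.27  2.26  1.06  1.9 ] [np.float64(0.2)]
cup 1 45 30 [-0.07  0.96 -0.52  2.34  2.89  0.9   2.12] [np.float64(0.13)]
cup 1 45 60 [ 0.55  1.29 -1.2   2.18  2.31  0.53 -2.66] [np.float64(0.05)]
cup 1 45 85 [ 0.54  1.22 -1.07  1.93  0.74  0.28 -0.79] [np.float64(0.05)]
cup 1 45 110 [ 0.34  1.14 -0.81  1.64 -0.07  0.72  0.27] [np.float64(0.44)]
cup -1 45 0 [-0.09  1.13 -0.96  2.27  2.19  1.42 -0.93] [np.float64(0.2)]
cup -1 45 30 [ 0.31  1.29 -1.2   2.34  2.49  1.19 -0.27] [np.float64(0.05)]
cup -1 45 60 [ 0.55  1.29 -1.2   2.18  2.31  0.53  0.49] [np.float64(0.05)]
cup -1 45 85 [ 0.58  1.31 -1.2   1.93  1.03  0.39  2.1 ] [np.float64(0.05)]
cup -1 45 110 [-0.19  1.02  0.15  1.63 -1.05  1.1  -2.09] [np.float64(0.05)]
cork 1 45 0 None None
cork 1 45 30 [ 1.28  1.32 -1.2   2.31  2.33  0.51 -2.55] [np.float64(0.05)]
cork 1 45 60 [ 1.27  1.29 -1.15  2.    0.75  0.44 -0.6 ] [np.float64(0.1)]
cork 1 45 85 [ 0.97  1.11 -0.73  1.72 -0.1   0.79  0.47] [np.float64(0.52)]
cork 1 45 110 [ 0.84  1.18 -0.74  1.47  0.08  1.18  0.6 ] [np.float64(0.51)]
cork -1 45 0 None None
cork -1 45 30 [ 1.28  1.32 -1.2   2.31  2.33  0.51  0.59] [np.float64(0.05)]
cork -1 45 60 [ 0.84  0.96 -0.37  1.99 -1.05  0.56 -2.06] [np.float64(0.05)]
cork -1 45 85 [ 0.48  1.01  0.11  1.71 -0.9   1.09 -1.96] [np.float64(0.2)]
cork -1 45 110 [ 0.18  1.16  0.55  1.46 -0.9   1.52 -1.69] [np.float64(0.2)]
```

```bash
python3 - <<'E'
from ik import *
np.set_printoptions(precision=2,suppress=True)
q0=np.array(L[-1]["qpos"])
for el in (35,40):
  for name,C,zg,back,azs in (("pre",[573,257.5],68,130,(95,105,115)),("cup",[573,257.5],68,0,(95,105,115)),("corkpre",[538.5,-117],128,0,(70,85,95,105,115)),("cork",[538.5,-117],58,0,(70,85,95,105,115))):
    for az in azs:
        T=tool(np.radians(az),np.radians(el),1);X=np.array([*C,zg])+(19-back)*T[:,2]
        b=None
        for s in [q0,np.array([.34,1.14,-.81,1.64,-.07,.72,.27])]:
            r=ik(X,T,s)
            if r[1]<1 and r[2]<.01: b=r;break
        print(el,name,az,None if b is None else b[0], None if b is None else [round(min((b[0]-lo).min(),(hi-b[0]).min()),2)])
E
```

```text
35 pre 95 [ 0.67  1.11 -0.92  1.75 -0.24  0.71  0.34] [np.float64(0.33)]
35 pre 105 [ 0.56  1.13 -0.84  1.56 -0.22  0.96  0.41] [np.float64(0.41)]
35 pre 115 [ 0.46  1.17 -0.79  1.36 -0.18  1.18  0.45] [np.float64(0.46)]
35 cup 95 [ 0.53  1.27 -0.97  1.8  -0.1   0.46  0.22] [np.float64(0.23)]
35 cup 105 [ 0.46  1.25 -0.9   1.66 -0.13  0.69  0.33] [np.float64(0.35)]
35 cup 115 [ 0.38  1.26 -0.85  1.52 -0.12  0.91  0.41] [np.float64(0.4)]
35 corkpre 70 [ 1.17  1.1  -0.88  1.85 -0.27  0.68  0.45] [np.float64(0.37)]
35 corkpre 85 [ 1.03  1.09 -0.77  1.67 -0.25  0.98  0.56] [np.float64(0.48)]
35 corkpre 95 [ 0.95  1.11 -0.73  1.54 -0.19  1.16  0.6 ] [np.float64(0.52)]
35 corkpre 105 [ 0.87  1.14 -0.7   1.43 -0.13  1.32  0.65] [np.float64(0.55)]
35 corkpre 115 [ 0.79  1.17 -0.69  1.32 -0.07  1.47  0.71] [np.float64(0.51)]
35 cork 70 [ 1.17  1.23 -0.88  1.84 -0.16  0.61  0.43] [np.float64(0.37)]
35 cork 85 [ 1.03  1.22 -0.77  1.65 -0.17  0.91  0.57] [np.float64(0.48)]
35 cork 95 [ 0.95  1.23 -0.72  1.53 -0.13  1.09  0.62] [np.float64(0.53)]
35 cork 105 [ 0.87  1.24 -0.69  1.41 -0.08  1.26  
[... 596 characters left out ...]
 ] [np.float64(0.4)]
40 corkpre 85 [ 1.    1.04 -0.75  1.7  -0.22  0.93  0.52] [np.float64(0.5)]
40 corkpre 95 [ 0.93  1.06 -0.71  1.58 -0.16  1.1   0.58] [np.float64(0.54)]
40 corkpre 105 [ 0.86  1.09 -0.69  1.47 -0.1   1.25  0.63] [np.float64(0.56)]
40 corkpre 115 [ 0.79  1.11 -0.68  1.38 -0.04  1.39  0.7 ] [np.float64(0.57)]
40 cork 70 [ 1.13  1.17 -0.85  1.86 -0.14  0.56  0.38] [np.float64(0.33)]
40 cork 85 [ 1.01  1.16 -0.75  1.68 -0.13  0.85  0.52] [np.float64(0.5)]
40 cork 95 [ 0.93  1.18 -0.71  1.57 -0.1   1.02  0.59] [np.float64(0.54)]
40 cork 105 [ 0.85  1.19 -0.68  1.46 -0.05  1.18  0.65] [np.float64(0.57)]
40 cork 115 [ 0.78  1.21 -0.67  1.36  0.01  1.32  0.72] [np.float64(0.58)]
```

```bash
cat > plan.py <<'E'
from ik import *
np.set_printoptions(precision=3,suppress=True)
def go(X,az,el,fr=(1,),T=None,chk=True):
    st=ctrl.read_state();q=np.array(st["qpos"]);R=Ro.from_euler("xyz",st["tool_rot"]).as_matrix()
    if T is None: T=tool(np.radians(az),np.radians(el))
    s,r=rel(st,X,T)
    print("from",st["eef_pos"],"shift",s,"rot",r,np.degrees(np.linalg.norm(r)),"deg")
    for f in fr:
        x=st["eef_pos"]+f*(np.array(X)-st["eef_pos"]);t=R@Ro.from_rotvec(f*r).as_matrix()
        q,e1,e2=ik(x,t,q);print(f,f*s,f*r,"|",q,round(e1,2),round(e2,3))
E
python3 - <<'E'
from plan import *
go([600,60,265],103,38,np.arange(1,11)/10)
E
```

```text
from [ 628.914 -302.242  297.469] shift [35.249 -8.908  3.037] rot [ 0.18   0.901 -0.367] 56.69378031521485 deg
0.1 [ 3.525 -0.891  0.304] [ 0.018  0.09  -0.037] | [ 0.579  0.663 -0.34   1.292  0.132  1.248  0.129] 0.0 0.0
0.2 [ 7.05  -1.782  0.607] [ 0.036  0.18  -0.073] | [ 0.598  0.669 -0.385  1.309  0.071  1.262  0.165] 0.0 0.0
0.3 [10.575 -2.672  0.911] [ 0.054  0.27  -0.11 ] | [ 0.615  0.68  -0.43   1.328  0.012  1.274  0.199] 0.0 0.0
0.4 [14.1   -3.563  1.215] [ 0.072  0.36  -0.147] | [ 0.63   0.695 -0.474  1.347 -0.045  1.281  0.232] 0.0 0.0
0.5 [17.625 -4.454  1.519] [ 0.09   0.451 -0.183] | [ 0.642  0.715 -0.518  1.368 -0.1    1.284  0.264] 0.0 0.0
0.6 [21.15  -5.345  1.822] [ 0.108  0.541 -0.22 ] | [ 0.651  0.74  -0.562  1.388 -0.152  1.284  0.296] 0.0 0.0
0.7 [24.674 -6.236  2.126] [ 0.126  0.631 -0.257] | [ 0.656  0.77  -0.605  1.409 -0.201  1.28   0.328] 0.0 0.0
0.8 [28.199 -7.127  2.43 ] [ 0.144  0.721 -0.293] | [ 0.657  0.806 -0.647  1.428 -0.248  1.273  0.361] 0.0 0.0
0.9 [31.724 -8.017  2.733] [ 0.162  0.811 -0.33 ] | [ 0.654  0.847 -0.689  1.446 -0.291  1.263  0.395] 0.0 0.0
1.0 [35.249 -8.908  3.037] [ 0.18   0.901 -0.367] | [ 0.646  0.893 -0.731  1.461 -0.331  1.251  0.43 ] 0.0 0.0
```

>>> arm_command:
  plan:
    - {"rx":0.02,"ry":0.09,"rz":-0.04,"x":3.5,"y":-0.9,"z":0.3,"jaw":8.5}
    - {"rx":0.04,"ry":0.18,"rz":-0.07,"x":7,"y":-1.8,"z":0.6,"jaw":8.5}
    - {"rx":0.05,"ry":0.27,"rz":-0.11,"x":10.6,"y":-2.7,"z":0.9,"jaw":8.5}
    - {"rx":0.07,"ry":0.36,"rz":-0.15,"x":14.1,"y":-3.6,"z":1.2,"jaw":8.5}
    - {"rx":0.09,"ry":0.45,"rz":-0.18,"x":17.6,"y":-4.5,"z":1.5,"jaw":8.5}
    - {"rx":0.11,"ry":0.54,"rz":-0.22,"x":21.1,"y":-5.3,"z":1.8,"jaw":8.5}
    - {"rx":0.13,"ry":0.63,"rz":-0.26,"x":24.7,"y":-6.2,"z":2.1,"jaw":8.5}
    - {"rx":0.14,"ry":0.72,"rz":-0.29,"x":28.2,"y":-7.1,"z":2.4,"jaw":8.5}
    - {"rx":0.16,"ry":0.81,"rz":-0.33,"x":31.7,"y":-8,"z":2.7,"jaw":8.5}
    - {"rx":0.18,"ry":0.9,"rz":-0.367,"x":35.2,"y":-8.9,"z":3.0,"jaw":8.5}

```text
clock: 9.27
eef_pos: [599.0, 62.6, 265.6]
tool_rot: [3.14, -0.91, 1.803]
force: [0.5, 0.5, -0.4]
width: 84.8
```

```bash
python3 - <<'E'
from plan import *
w=get_image("wrist");w=get_image("wrist");st=ctrl.read_state();log(st)
print(st["eef_pos"],st["tool_rot"],st["qpos"],st["qd"],st["clock"])
save("w14",w["frame"]);import pickle;pickle.dump(w,open("w14.pkl","wb"))
E
```

```text
[596.263  65.986 262.886] [-3.132 -0.916  1.801] [ 0.637  0.906 -0.734  1.461 -0.33   1.247  0.432] [ 0.026 -0.058  0.049 -0.057  0.042  0.014 -0.03 ] 9.3667
```

View pics/w14.png

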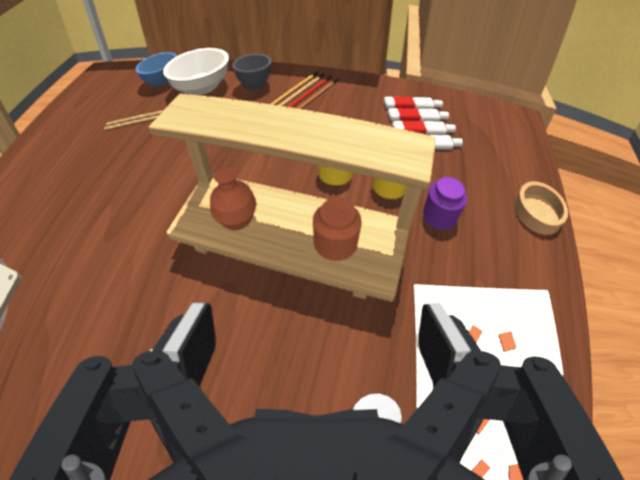

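```bash
python3 - <<'E'
from plan import *
import pickle
w=pickle.load(open("w14.pkl","rb"));crop("cupw",w["frame"],290,170,390,270,6)
for z,rad in ((40,27.5),(85,28),(100,20)):
    t=np.linspace(0,2*np.pi,73);P=np.array([proj(w,[573+rad*np.cos(a),257.5+rad*np.sin(a),z],True) for a in t])
    P=(P-[290,170])*6;print(z,"cols %.1f..%.1f rows %.1f..%.1f"%(P[:,0].min(),P[:,0].max(),P[:,1].min(),P[:,1].max()))
go(np.array([573,257.5,68])-111*tool(np.radians(103),np.radians(38))[:,2],103,38,(.5,1))
E
```

```text
40 cols 142.1..413.6 rows 320.2..544.1
85 cols 136.7..437.5 rows 177.1..414.2
100 cols 180.1..401.2 rows 156.6..327.6
from [596.263  65.986 262.886] shift [-3.682  2.228 15.96 ] rot [-0.012 -0.008  0.002] 0.8476493383505701 deg
0.5 [-1.841  1.114  7.98 ] [-0.006 -0.004  0.001] | [ 0.577  0.96  -0.731  1.555 -0.335  1.073  0.454] 0.0 0.0
1 [-3.682  2.228 15.96 ] [-0.012 -0.008  0.002] | [ 0.505  1.039 -0.727  1.613 -0.339  0.907  0.475] 0.0 0.0
```

View pics/cupw.png

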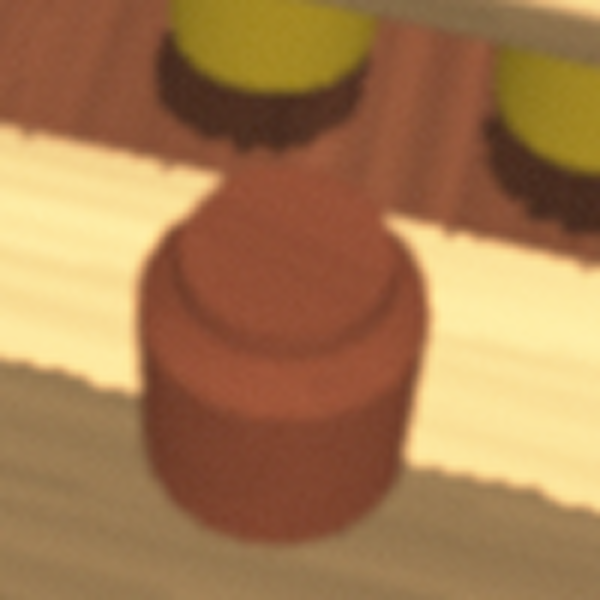

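```bash
python3 - <<'E'
from plan import *
T=tool(np.radians(103),np.radians(38));t=T[:,2];G=np.array([573,257.5,70])
for k in (-111,-60,-30,23): go(G+k*t,103,38,(1,))
E
```

```text
from [596.263  65.986 262.886] shift [-3.523  2.227 15.838] rot [-0.012 -0.008  0.002] 0.8476493383505701 deg
1 [-3.523  2.227 15.838] [-0.012 -0.008  0.002] | [ 0.506  1.036 -0.728  1.613 -0.34   0.909  0.473] 0.0 0.0
from [596.263  65.986 262.886] shift [-3.565  2.288 20.938] rot [-0.012 -0.008  0.002] 0.8476493383505701 deg
1 [-3.565  2.288 20.938] [-0.012 -0.008  0.002] | [ 0.458  1.078 -0.734  1.655 -0.351  0.804  0.482] 0.0 0.0
from [596.263  65.986 262.886] shift [-3.589  2.325 23.937] rot [-0.012 -0.008  0.002] 0.8476493383505701 deg
1 [-3.589  2.325 23.937] [-0.012 -0.008  0.002] | [ 0.428  1.105 -0.738  1.674 -0.357  0.745  0.487] 0.0 0.0
from [596.263  65.986 262.886] shift [-3.632  2.389 29.237] rot [-0.012 -0.008  0.002] 0.8476493383505701 deg
1 [-3.632  2.389 29.237] [-0.012 -0.008  0.002] | [ 0.375  1.158 -0.746  1.698 -0.366  0.644  0.494] 0.0 0.0
```

>>> arm_command:
  plan:
    - {"rx":-0.01,"ry":0,"rz":0,"x":-1,"y":0.6,"z":3.5,"jaw":8.5}
    - {"rx":-0.012,"ry":-0.008,"rz":0,"x":-2,"y":1.3,"z":7,"jaw":8.5}
    - {"rx":-0.012,"ry":-0.008,"rz":0.002,"x":-2.8,"y":1.8,"z":10.5,"jaw":8.5}
    - {"rx":-0.012,"ry":-0.008,"rz":0.002,"x":-3.5,"y":2.2,"z":14,"jaw":8.5}
    - {"rx":-0.012,"ry":-0.008,"rz":0.002,"x":-3.5,"y":2.25,"z":16.5,"jaw":8.5}
    - {"rx":-0.012,"ry":-0.008,"rz":0.002,"x":-3.55,"y":2.3,"z":19,"jaw":8.5}
    - {"rx":-0.012,"ry":-0.008,"rz":0.002,"x":-3.57,"y":2.3,"z":20.5,"jaw":8.5}
    - {"rx":-0.012,"ry":-0.008,"rz":0.002,"x":-3.57,"y":2.3,"z":20.9,"jaw":8.5}

```text
clock: 10.03
eef_pos: [580.5, 214.8, 106.0]
tool_rot: [-3.137, -0.909, 1.801]
force: [-0.2, -0.1, 1.2]
width: 85.2
```

```bash
python3 - <<'E'
from plan import *
w=get_image("wrist");w=get_image("wrist");st=ctrl.read_state();log(st)
print(st["eef_pos"],st["tool_rot"],st["qpos"],st["force"],st["clock"])
save("w15",w["frame"])
T=tool(np.radians(103),np.radians(38));t=T[:,2];G=np.array([573,257.5,70])
go(G+23*t,103,38,(1,))
E
```

```text
[582.758 212.503 106.974] [-3.14  -0.908  1.8  ] [ 0.45   1.086 -0.732  1.648 -0.35   0.801  0.484] [ 1.131 -0.461  0.111] 10.1333
from [582.758 212.503 106.974] shift [-0.082  0.087  8.204] rot [-0.003 -0.     0.001] 0.19981360693556754 deg
1 [-0.082  0.087  8.204] [-0.003 -0.     0.001] | [ 0.374  1.157 -0.745  1.698 -0.368  0.645  0.495] 0.0 0.0
```

View pics/w15.png

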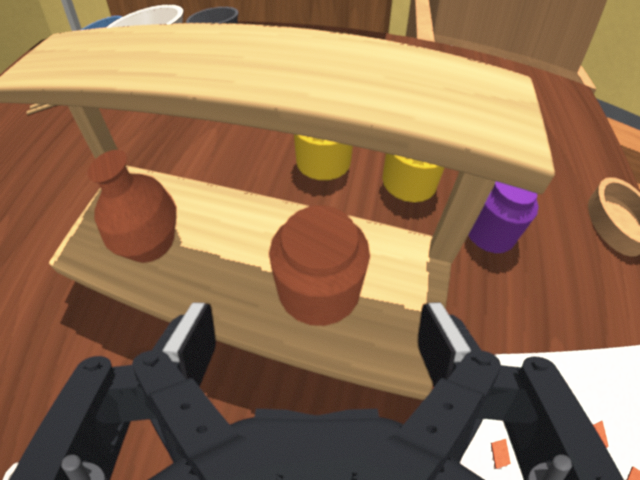

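>>> arm_command:
  plan:
    - {"rx":0,"ry":0,"rz":0,"x":0,"y":0,"z":2,"jaw":8.5}
    - {"rx":0,"ry":0,"rz":0,"x":0,"y":0,"z":4,"jaw":8.5}
    - {"rx":0,"ry":0,"rz":0,"x":-0.05,"y":0.05,"z":6,"jaw":8.5}
    - {"rx":0,"ry":0,"rz":0,"x":-0.08,"y":0.08,"z":7.5,"jaw":8.5}
    - {"rx":0,"ry":0,"rz":0,"x":-0.08,"y":0.08,"z":8.2,"jaw":8.5}
    - {"rx":0,"ry":0,"rz":0,"x":-0.08,"y":0.08,"z":8.2,"jaw":7.5}

```text
clock: 10.63
eef_pos: [568.6, 275.5, 55.9]
tool_rot: [-3.14, -0.908, 1.801]
force: [0.4, 0.2, -0.0]
width: 75.9
```

```bash
python3 - <<'E'
from plan import *
w=get_image("wrist");st=ctrl.read_state();log(st)
print(st["eef_pos"],st["tool_rot"],st["qpos"],st["force"],st["clock"],st["width"])
save("w16",w["frame"]);d=get_image("side");crop("d16",d["frame"],110,110,340,310,3)
E
```

```text
[569.387 274.698  56.173] [-3.141 -0.907  1.8  ] [ 0.367  1.166 -0.742  1.686 -0.366  0.645  0.497] [ 0.412 -0.943 -0.87 ] 10.6833 75.10026679960022
```

View pics/w16.png

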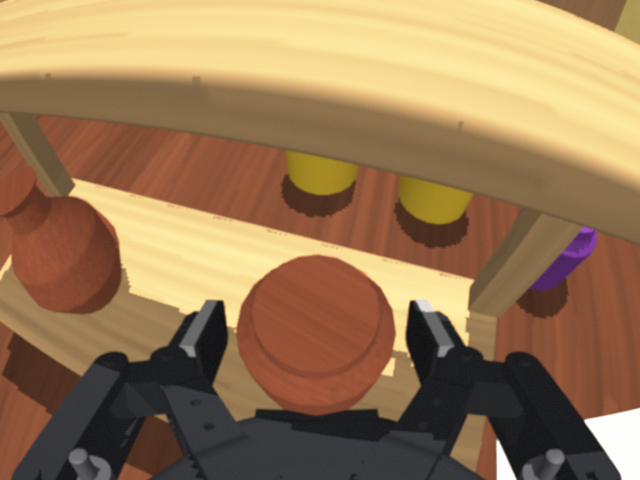

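View pics/d16.png

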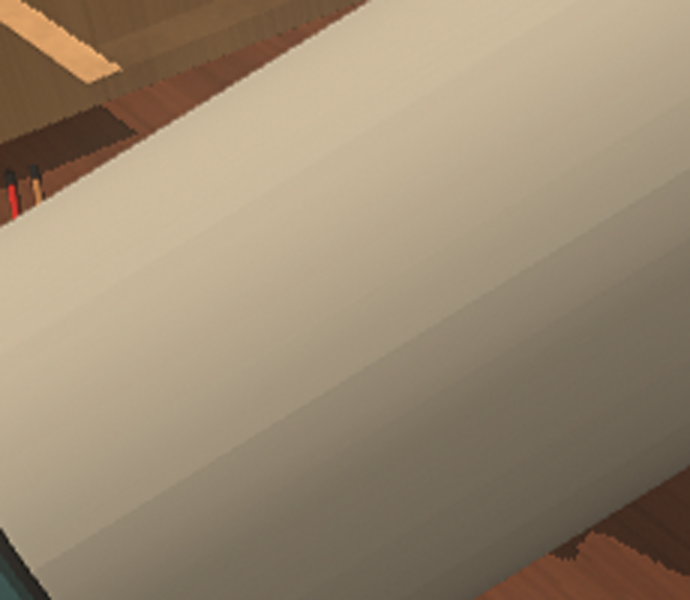

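>>> arm_command:
  plan:
    - {"rx":0,"ry":0,"rz":0,"x":0,"y":0,"z":0,"jaw":6.5}
    - {"rx":0,"ry":0,"rz":0,"x":0,"y":0,"z":0,"jaw":5.8}
    - {"rx":0,"ry":0,"rz":0,"x":0,"y":0,"z":0,"jaw":5.3}
    - {"rx":0,"ry":0,"rz":0,"x":0,"y":0,"z":0,"jaw":4.5}
    - {"rx":0,"ry":0,"rz":0,"x":0,"y":0,"z":0,"jaw":4.5}
    - {"rx":0,"ry":0,"rz":0,"x":0,"y":0,"z":0,"jaw":4.5}

```text
clock: 11.23
eef_pos: [571.1, 273.1, 57.3]
tool_rot: [3.139, -0.907, 1.8]
force: [0.4, -5.6, 6.3]
width: 54.1
```

```bash
python3 - <<'E'
from plan import *
w=get_image("wrist");st=ctrl.read_state();log(st)
print(st["eef_pos"],st["tool_rot"],st["force"],st["clock"],st["width"])
save("w17",w["frame"])
for dz in (10,30):
    print(rel(st,st["eef_pos"]+[0,0,dz]))
E
```

```text
[571.017 273.125  57.297] [ 3.139 -0.907  1.8  ] [ 0.121 -4.304  5.578] 11.2833 53.879406611642516
(array([ 0.787,  0.001, -0.616]), None)
(array([ 2.362,  0.004, -1.849]), None)
```

View pics/w17.png

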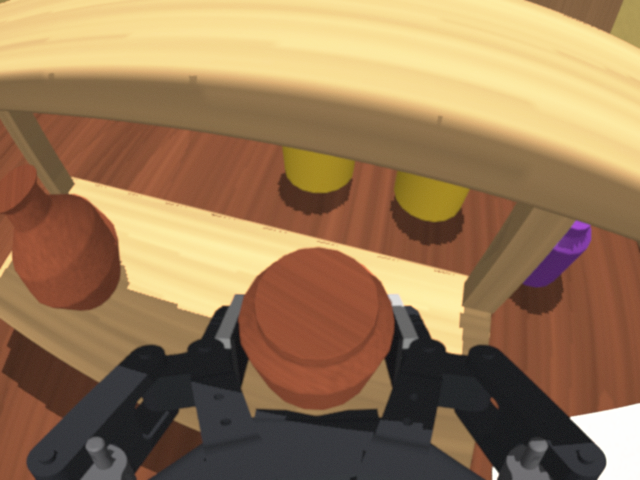

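```bash
python3 - <<'E'
from plan import *
st=ctrl.read_state();b=st["eef_pos"]
for r,z in ((0,5),(0,12),(0,18),(15,20),(40,22),(75,28),(110,40),(140,60)):
    print(r,z,rel(st,b+np.array([-.0711*r,-.9975*r,z]))[0])
E
```

```text
0 5 [ 0.394  0.001 -0.308]
0 12 [ 0.945  0.002 -0.74 ]
0 18 [ 1.417  0.003 -1.11 ]
15 20 [ 0.692 -0.439 -2.362]
40 22 [-0.623 -1.174 -4.367]
75 28 [-2.211 -2.203 -7.372]
110 40 [ -3.327  -3.232 -10.747]
140 60 [ -3.519  -4.112 -14.238]
```

>>> arm_command:
  plan:
    - {"rx":0,"ry":0,"rz":0,"x":0.4,"y":0,"z":-0.3,"jaw":4.5}
    - {"rx":0,"ry":0,"rz":0,"x":0.95,"y":0,"z":-0.74,"jaw":4.5}
    - {"rx":0,"ry":0,"rz":0,"x":1.4,"y":0,"z":-1.1,"jaw":4.5}
    - {"rx":0,"ry":0,"rz":0,"x":1.4,"y":0,"z":-1.1,"jaw":4.5}

```text
clock: 11.62
eef_pos: [571.6, 273.4, 76.7]
tool_rot: [3.136, -0.907, 1.803]
force: [-0.3, 0.1, -1.7]
width: 53.8
```

```bash
python3 - <<'E'
from plan import *
w=get_image("wrist");st=ctrl.read_state();log(st)
print(st["eef_pos"],st["tool_rot"],st["force"],st["clock"],st["width"])
save("w18",w["frame"]);b=st["eef_pos"]
for r,z in ((15,2),(40,4),(75,10),(110,22),(140,42)):
    print(r,z,rel(st,b+np.array([-.0711*r,-.9975*r,z]))[0])
E
```

```text
[571.361 273.287  75.996] [ 3.137 -0.906  1.802] [ 0.229  0.701 -1.024] 11.6667 53.71406629849711
15 2 [-0.726 -0.441 -1.253]
40 4 [-2.04  -1.177 -3.258]
75 10 [-3.628 -2.206 -6.263]
110 22 [-4.744 -3.234 -9.638]
140 42 [ -4.936  -4.111 -13.13 ]
```

View pics/w18.png

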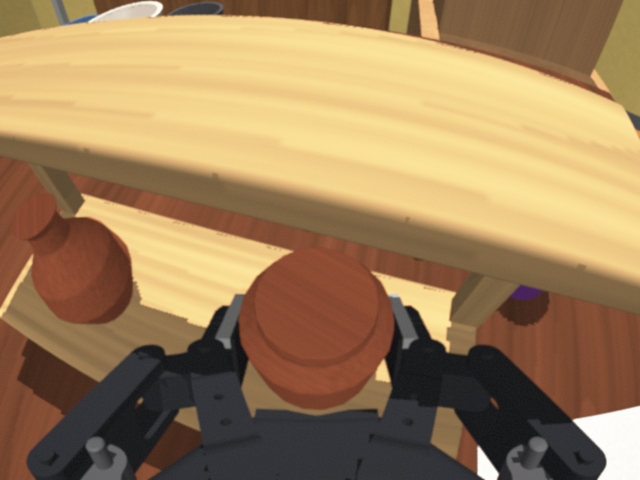

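>>> arm_command:
  plan:
    - {"rx":0,"ry":0,"rz":0,"x":-0.7,"y":-0.4,"z":-1.25,"jaw":4.5}
    - {"rx":0,"ry":0,"rz":0,"x":-2,"y":-1.2,"z":-3.25,"jaw":4.5}
    - {"rx":0,"ry":0,"rz":0,"x":-3.6,"y":-2.2,"z":-6.25,"jaw":4.5}
    - {"rx":0,"ry":0,"rz":0,"x":-4.7,"y":-3.2,"z":-9.6,"jaw":4.5}
    - {"rx":0,"ry":0,"rz":0,"x":-4.9,"y":-4.1,"z":-13.1,"jaw":4.5}
    - {"rx":0,"ry":0,"rz":0,"x":-4.9,"y":-4.1,"z":-13.1,"jaw":4.5}

```text
clock: 12.17
eef_pos: [564.6, 125.2, 118.2]
tool_rot: [3.134, -0.899, 1.794]
force: [1.0, -0.2, -1.9]
width: 53.7
```

```bash
python3 - <<'E'
from plan import *
w=get_image("wrist");st=ctrl.read_state();log(st);d=get_image("side");s=get_image("scene")
print(st["eef_pos"],st["tool_rot"],st["qpos"],st["force"],st["clock"],st["width"])
save("w19",w["frame"]);save("d19",d["frame"])
# cup offset in tool frame measured at grasp: cup rim centre (573,257.5,40) at TCP (571.05,273.1,57.3)
T=Ro.from_euler("xyz",[3.139,-0.907,1.8]).as_matrix();o=T.T@(np.array([573,257.5,40])-[571.05,273.1,57.3]);print("rim in tool",o)
Tc=tool(np.radians(80),np.radians(38));X=np.array([538.5,-117,31+90])-Tc@o;print("above cork TCP",X)
go(X,80,38,np.arange(1,11)/10)
E
```

```text
[563.726 128.552 118.093] [ 3.134 -0.902  1.797] [ 0.583  1.052 -0.72   1.679 -0.317  0.878  0.539] [ 0.444  0.117 -2.057] 12.2167 53.76506142733034
rim in tool [-23.259  -1.641  -1.661]
above cork TCP [ 542.83  -101.894  138.306]
from [561.383 133.33  118.135] shift [-12.278  -7.091 -18.968] rot [-0.314  0.001  0.25 ] 22.995986183254477 deg
0.1 [-1.228 -0.709 -1.897] [-0.031  0.     0.025] | [ 0.629  1.037 -0.721  1.707 -0.327  0.876  0.548] 0.0 0.0
0.2 [-2.456 -1.418 -3.794] [-0.063  0.     0.05 ] | [ 0.674  1.028 -0.718  1.723 -0.335  0.872  0.558] 0.0 0.0
0.3 [-3.683 -2.127 -5.69 ] [-0.094  0.     0.075] | [ 0.719  1.02  -0.715  1.735 -0.343  0.871  0.567] 0.0 0.0
0.4 [-4.911 -2.836 -7.587] [-0.126  0.     0.1  ] | [ 0.762  1.013 -0.711  1.744 -0.35   0.872  0.575] 0.0 0.0
0.5 [-6.139 -3.546 -9.484] [-0.157  0.     0.125] | [ 0.804  1.006 -0.706  1.75  -0.357  0.874  0.583] 0.0 0.0
0.6 [ -7.367  -4.255 -11.381] [-0.189  0.001  0.15 ] | [ 0.846  1.    -0.7    1.754 -0.364  0.879  0.589] 0.0 0.0
0.7 [ -8.595  -4.964 -13.277] [-0.22   0.001  0.175] | [ 0.885  0.994 -0.694  1.754 -0.37   0.885  0.595] 0.0 0.0
0.8 [ -9.823  -5.673 -15.174] [-0.251  0.001  0.2  ] | [ 0.924  0.99  -0.688  1.752 -0.376  0.892  0.6  ] 0.0 0.0
0.9 [-11.05   -6.382 -17.071] [-0.283  0.001  0.225] | [ 0.961  0.985 -0.681  1.746 -0.382  0.901  0.603] 0.0 0.0
1.0 [-12.278  -7.091 -18.968] [-0.314  0.001  0.25 ] | [ 0.997  0.982 -0.674  1.739 -0.388  0.911  0.606] 0.0 0.0
```

View pics/d19.png

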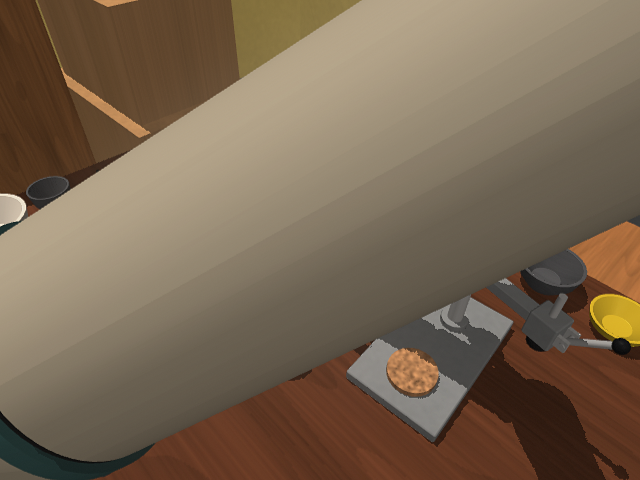

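```bash
python3 - <<'E'
from plan import *
st=ctrl.read_state();print(st["eef_pos"],st["tool_rot"],st["clock"])
o=np.array([-23.26,-1.64,-1.66])
Tc=tool(np.radians(75),np.radians(38));X=np.array([538.5,-117,31+65])-Tc@o;print("above cork TCP",X)
go(X,75,38,(.5,1))
# link points at cork
X2=np.array([538.5,-117,31])-Tc@o
q,_,_=ik(X2,Tc,np.array([1.,1.0,-.67,1.74,-.39,.9,.6]));
T=Ro.from_euler("z",sg[0]*q[0]+p[4]).as_matrix()@Ro.from_euler("y",q[1]).as_matrix()@Ro.from_euler("z",-q[2]).as_matrix()
e=np.array([0,0,p[0]])+T@np.array([p[6],p[8],p[1]]);x,TT=fk(q,sg,p);print("elbow",e,"wrist",x-TT@[0,0,p[3]],q)
E
```

```text
[561.383 133.33  118.135] [ 3.137 -0.906  1.802] 12.3167
above cork TCP [ 544.129 -102.329  113.307]
from [561.383 133.33  118.135] shift [-14.29   -6.982 -17.481] rot [-0.383  0.001  0.304] 27.995827217891797 deg
0.5 [-7.145 -3.491 -8.741] [-0.191  0.     0.152] | [ 0.818  1.021 -0.708  1.78  -0.375  0.815  0.59 ] 0.0 0.0
1 [-14.29   -6.982 -17.481] [-0.383  0.001  0.304] | [ 1.026  1.012 -0.682  1.8   -0.426  0.791  0.623] 0.0 0.0
elbow [ 248.808 -442.122  566.64 ] wrist [ 472.198 -370.786  265.448] [ 1.016  1.124 -0.662  1.786 -0.397  0.719  0.671]
```

>>> arm_command:
  plan:
    - {"rx":-0.02,"ry":0,"rz":0.01,"x":-0.7,"y":-0.35,"z":-0.9,"jaw":4.5}
    - {"rx":-0.06,"ry":0,"rz":0.05,"x":-2.2,"y":-1.05,"z":-2.6,"jaw":4.5}
    - {"rx":-0.11,"ry":0,"rz":0.09,"x":-4,"y":-1.95,"z":-4.9,"jaw":4.5}
    - {"rx":-0.16,"ry":0,"rz":0.12,"x":-5.8,"y":-2.85,"z":-7.1,"jaw":4.5}
    - {"rx":-0.2,"ry":0,"rz":0.16,"x":-7.6,"y":-3.7,"z":-9.3,"jaw":4.5}
    - {"rx":-0.25,"ry":0,"rz":0.2,"x":-9.4,"y":-4.6,"z":-11.5,"jaw":4.5}
    - {"rx":-0.3,"ry":0,"rz":0.24,"x":-11.2,"y":-5.5,"z":-13.7,"jaw":4.5}
    - {"rx":-0.34,"ry":0,"rz":0.27,"x":-12.8,"y":-6.25,"z":-15.6,"jaw":4.5}
    - {"rx":-0.37,"ry":0,"rz":0.295,"x":-13.9,"y":-6.8,"z":-17,"jaw":4.5}
    - {"rx":-0.383,"ry":0,"rz":0.304,"x":-14.3,"y":-7.0,"z":-17.5,"jaw":4.5}

```text
clock: 13.15
eef_pos: [543.3, -105.1, 111.9]
tool_rot: [-3.139, -0.905, 1.302]
force: [1.0, -0.6, -1.3]
width: 54.1
```

```bash
python3 - <<'E'
from plan import *
w=get_image("wrist");w=get_image("wrist");st=ctrl.read_state();log(st);d=get_image("side");s=get_image("scene")
import pickle;pickle.dump((s,d,w),open("cam20.pkl","wb"))
print(st["eef_pos"],st["tool_rot"],st["qpos"],st["force"],st["clock"],st["width"])
save("w20",w["frame"]);save("d20",d["frame"]);crop("s20",s["frame"],130,140,330,320,3.3)
E
```

```text
[ 543.584 -102.517  112.899] [-3.14  -0.907  1.307] [ 1.024  1.022 -0.686  1.794 -0.42   0.784  0.619] [ 0.84  -0.242 -1.143] 13.25 53.91770041638655
```

View pics/w20.png

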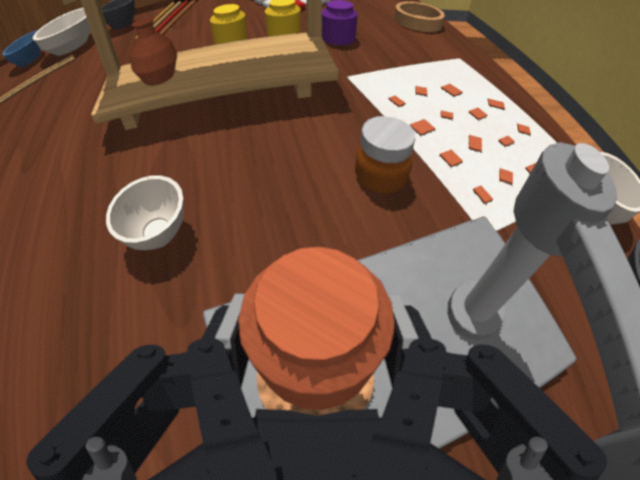

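View pics/d20.png

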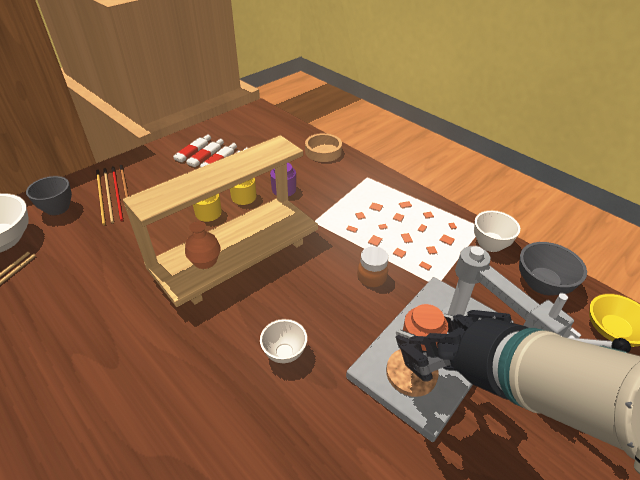

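View pics/s20.png

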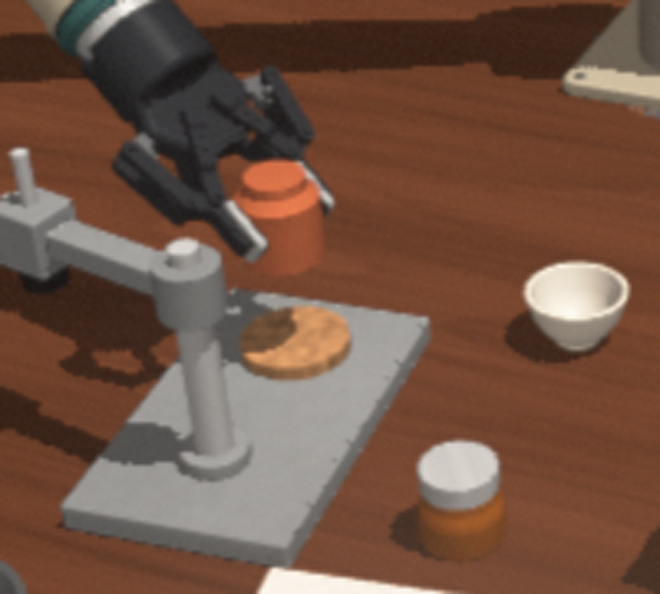

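```bash
python3 - <<'E'
from plan import *
import pickle
s,d,w=pickle.load(open("cam20.pkl","rb"))
st=ctrl.read_state();print(st["eef_pos"],st["tool_rot"])
T=Ro.from_euler("xyz",[-3.14,-.907,1.307]).as_matrix();X=np.array([543.6,-102.5,112.9]);o=np.array([-23.26,-1.64,-1.66])
c=X+T@o;print("pred rim",c)
zt=c[2]+60
for n,cam,fish,roi in (("d",d,False,(395,295,460,345)),("s",s,False,(195,180,235,230)),("w",w,True,(225,235,410,400))):
    P=np.array([proj(cam,[c[0]+20*np.cos(a),c[1]+20*np.sin(a),zt],fish) for a in np.linspace(0,2*np.pi,73)])
    B=np.array([proj(cam,[c[0]+28*np.cos(a),c[1]+28*np.sin(a),c[2]+45],fish) for a in np.linspace(0,2*np.pi,73)])
    print(n,"foot cols",P[:,0].min(),P[:,0].max(),"rows",P[:,1].min(),P[:,1].max(),"body cols",B[:,0].min(),B[:,0].max())
    x0,y0,x1,y1=roi;crop("c20"+n,cam["frame"],x0,y0,x1,y1,min(10,600//(y1-y0)))
E
```

```text
[544.026 -99.87  113.896] [-3.141 -0.909  1.312]
pred rim [ 537.941 -117.172   95.603]
d foot cols 411.38064714735106 443.6201900886954 rows 304.266323505864 329.89498005847474 body cols 403.3868319183295 447.7471495511977
s foot cols 202.30525873032917 221.44737677503474 rows 186.82037533203183 196.378348369437 body cols 199.32507914073244 225.94070979176183
w foot cols 248.49820854320706 374.83344459640307 rows 238.57152080209013 352.2409127581718 body cols 233.1800284270797 391.3903854674955
```

View pics/c20d.png

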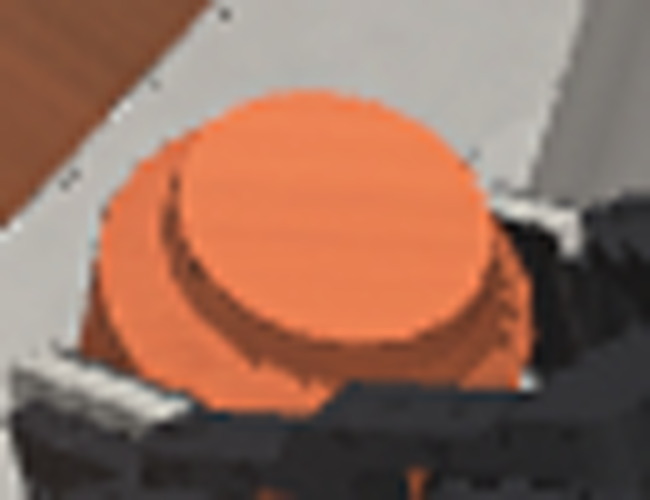

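View pics/c20s.png

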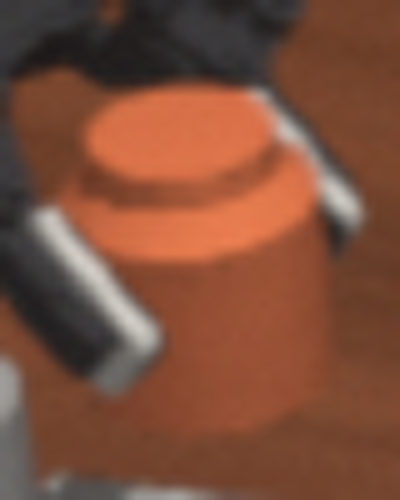

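View pics/c20w.png

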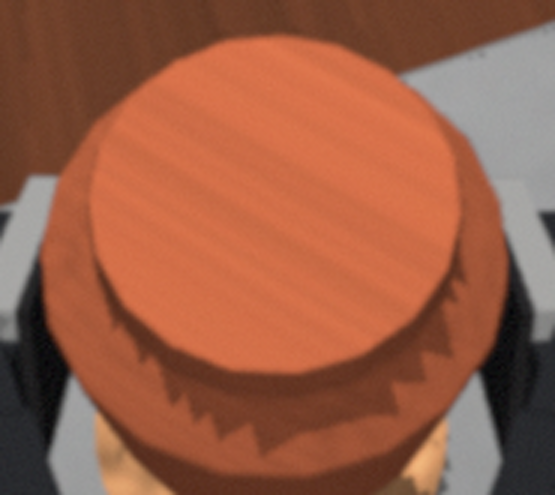

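```bash
python3 - <<'E'
from plan import *
import pickle
s,d,w=pickle.load(open("cam20.pkl","rb"))
# fixed camera in tool frame from start picture
T0=Ro.from_euler("xyz",[-3.1397,0,0.39378]).as_matrix()
import json
pos0=np.array([249.394,-600.114,231.08]); 
ct=np.array([77.13,0.167,-142.297])
# camera rotation in tool from present picture, with nominal orientation
T=Ro.from_euler("xyz",[-3.14,-.907,1.307]).as_matrix()
Rw=np.array(w["R"]);print("cam in tool now",T.T@(cen(w)-[543.6,-102.5,112.9]), "axis",T.T@Rw.T@[0,0,1])
TCP=cen(w)-T@ct;print("TCP at picture",TCP)
# observed foot ellipse in wrist
oc=np.array([255.7,378.3,247,359.3])
def f(v):
    c=TCP+np.array([v[0],v[1],v[2]])
    P=np.array([proj(w,[c[0]+20*np.cos(a),c[1]+20*np.sin(a),c[2]+60],True) for a in np.linspace(0,2*np.pi,73)])
    return np.array([P[:,0].min(),P[:,0].max(),P[:,1].min(),P[:,1].max()])-oc
r=least_squares(f,[-5,-15,-17]);print("free",r.x,r.fun, T.T@r.x)
r2=least_squares(lambda v:f([v[0],v[1],-17.3]),[-5,-15]);print("z fixed",r2.x,r2.fun,T.T@np.array([*r2.x,-17.3]))
o=np.array([-23.26,-1.64,-1.66]);print("nominal",T@o)
C=TCP+[*r2.x,-17.3];
for n,cam in (("d",d),("s",s)):
    for cc in (C,TCP+T@o):
        P=np.array([proj(cam,[cc[0]+20*np.cos(a),cc[1]+20*np.sin(a),cc[2]+60]) for a in np.linspace(0,2*np.pi,73)])
        print(n,P[:,0].min(),P[:,0].max(),P[:,1].min(),P[:,1].max())
st=ctrl.read_state();print(st["eef_pos"],st["clock"],st["qd"])
E
```

```text
cam in tool now [  75.442   -0.351 -144.051] axis [-0.306  0.002  0.952]
TCP at picture [ 542.471 -104.704  112.652]
free [ -3.133 -13.852 -21.083] [-0.26   0.26   0.304 -0.27 ] [-25.349   0.59    1.811]
z fixed [ -3.527 -15.289] [-2.372  2.374 -2.028  1.169] [-23.287   0.579  -1.692]
nominal [ -5.659 -14.672 -17.297]
d 413.63234736538493 445.9306992287131 305.2209592864245 330.93395001364206
d 412.1931982014895 444.5250104888621 305.8420792129908 331.6223320282654
s 200.90575959891558 220.04997984379997 186.91699351548124 196.47583502283078
s 201.67686375981518 220.79595062683865 186.49917213021467 196.035647175888
[544.026 -99.87  113.896] 13.35 [-0.016 -0.003 -0.009  0.     0.002 -0.001 -0.001]
```

```bash
python3 - <<'E'
from plan import *
st=ctrl.read_state()
for z in (100,80,65,58,54): print(z,rel(st,[542.3,-102,z],tool(np.radians(75),np.radians(38))))
E
```

```text
100 (array([-1.25 , -0.112,  0.657]), array([-0.003, -0.001,  0.002]))
80 (array([-2.828, -0.111,  1.886]), array([-0.003, -0.001,  0.002]))
65 (array([-4.011, -0.11 ,  2.808]), array([-0.003, -0.001,  0.002]))
58 (array([-4.563, -0.11 ,  3.238]), array([-0.003, -0.001,  0.002]))
54 (array([-4.879, -0.11 ,  3.484]), array([-0.003, -0.001,  0.002]))
```

>>> arm_command:
  plan:
    - {"rx":0,"ry":0,"rz":0,"x":-0.6,"y":0,"z":0.3,"jaw":4.5}
    - {"rx":0,"ry":0,"rz":0,"x":-1.25,"y":-0.1,"z":0.66,"jaw":4.5}
    - {"rx":0,"ry":0,"rz":0,"x":-2,"y":-0.1,"z":1.27,"jaw":4.5}
    - {"rx":0,"ry":0,"rz":0,"x":-2.83,"y":-0.1,"z":1.89,"jaw":4.5}
    - {"rx":0,"ry":0,"rz":0,"x":-3.5,"y":-0.1,"z":2.4,"jaw":4.5}
    - {"rx":0,"ry":0,"rz":0,"x":-4.1,"y":-0.1,"z":2.9,"jaw":4.5}
    - {"rx":0,"ry":0,"rz":0,"x":-4.4,"y":-0.1,"z":3.1,"jaw":4.5}
    - {"rx":0,"ry":0,"rz":0,"x":-4.5,"y":-0.1,"z":3.2,"jaw":4.5}
    - {"rx":0,"ry":0,"rz":0,"x":-4.5,"y":-0.1,"z":3.2,"jaw":4.5}

```text
clock: 14.1
eef_pos: [542.4, -101.8, 58.4]
tool_rot: [-3.14, -0.909, 1.311]
force: [0.1, 0.9, -1.1]
width: 53.8
```

```bash
python3 - <<'E'
from plan import *
w=get_image("wrist");w=get_image("wrist");w=get_image("wrist");st=ctrl.read_state();log(st);d=get_image("side");s=get_image("scene")
import pickle;pickle.dump((s,d,w),open("cam21.pkl","wb"))
print(st["eef_pos"],st["tool_rot"],st["qpos"],st["force"],st["clock"],st["width"])
save("w21",w["frame"]);crop("d21",d["frame"],340,270,520,450,4);crop("s21",s["frame"],170,180,270,270,7)
E
```

```text
[ 542.694 -101.958   59.206] [ 3.141 -0.909  1.313] [ 1.015  1.114 -0.667  1.786 -0.398  0.725  0.666] [-0.348  0.016 -0.715] 14.25 53.551126295787505
```

```bash
python3 - <<'E'
from plan import *
import pickle
s,d,w=pickle.load(open("cam21.pkl","rb"));s9,d9,w9=pickle.load(open("cam9.pkl","rb"))
def circ(cam,c,r,z,fish=False):
    return np.array([proj(cam,[c[0]+r*np.cos(a),c[1]+r*np.sin(a),z],fish) for a in np.linspace(0,2*np.pi,181)])
# cork outline in unobstructed pics, top face only is hard; whole silhouette= hull of z=20 and z=30 circles
for n,cam,roi in (("s",s9,(192,222,250,262)),("d",d9,(375,335,450,410))):
    x0,y0,x1,y1=roi;h=cv2.cvtColor(cam["frame"],cv2.COLOR_RGB2HSV)[y0:y1,x0:x1].astype(int)
    m=((h[...,1]>70)&(h[...,0]>5)&(h[...,0]<25)).astype(np.uint8)
    k=max(cv2.findContours(m,0,cv2.CHAIN_APPROX_NONE)[0],key=cv2.contourArea);b=cv2.boundingRect(k)
    P=np.vstack([circ(cam,(538.5,-117),37,30),circ(cam,(538.5,-117),37,20)])
    print(n,"cork obs",b[0]+x0-.5,b[0]+x0+b[2]-.5,b[1]+y0-.5,b[1]+y0+b[3]-.5,"pred",P.min(0),P.max(0))
# cup mask now
for n,cam,roi in (("s",s,(180,170,260,260)),("d",d,(380,290,460,400))):
    x0,y0,x1,y1=roi;rgb=cam["frame"][y0:y1,x0:x1].astype(int);h=cv2.cvtColor(cam["frame"],cv2.COLOR_RGB2HSV)[y0:y1,x0:x1].astype(int)
    print(n,"px sample");
    for yy in range(0,y1-y0,8): print(yy+y0," ".join("%d/%d/%d"%tuple(h[yy,xx]) for xx in range(0,x1-x0,8)))
E
```

```text
s cork obs 201.5 235.5 232.5 254.5 pred [201.214 231.238] [235.114 253.964]
d cork obs 385.5 438.5 347.5 396.5 pred [386.273 348.409] [438.902 397.755]
s px sample
170 135/7/75 140/13/57 10/158/123 10/162/120 9/157/120 10/154/109 10/161/106 10/159/109 10/163/108 9/160/113
178 150/4/62 120/8/66 0/31/33 9/156/106 9/157/109 10/156/111 9/156/108 9/158/113 10/160/116 10/159/117
186 0/6/46 0/29/35 150/4/60 168/21/62 0/15/50 9/155/115 10/160/113 9/155/110 9/159/111 10/157/115
194 150/9/60 150/9/60 165/22/46 165/9/54 6/71/50 150/9/60 10/159/122 9/161/117 9/160/121 9/159/119
202 130/14/54 120/12/62 150/8/61 0/4/58 165/25/41 170/18/43 9/148/105 9/153/108 9/154/114 10/158/113
210 6/48/79 10/23/34 150/9/60 10/156/121 8/164/162 8/159/194 9/153/107 9/155/105 10/152/104 10/157/104
218 18/9/137 13/12/150 15/7/138 9/162/118 9/169/216 8/170/197 7/118/195 10/154/119 9/156/116 10/154/114
226 10/8/94 8/9/112 15/10/102 23/13/182 8/171/216 8/167/199 8/162/137 9/152/119 9/149/116 10/153/118
234 12/14/92 18/12/110 20/14/108 170/19/41 13/17/175 8/161/154 9/162/143 20/10/157 12/21/159 8/112/123
242 9/138/61 15
[... 1036 characters left out ...]
/13/177
346 21/14/185 21/14/185 26/10/184 9/168/227 9/166/234 9/166/232 9/167/232 8/163/108 0/9/30 120/14/54
354 17/12/184 21/14/183 0/0/105 9/169/216 9/163/127 8/162/126 8/164/126 8/167/136 160/19/40 128/19/55
362 17/13/182 14/136/215 160/13/58 140/15/50 120/14/55 130/14/54 130/14/54 120/6/44 120/14/54 120/6/43
370 15/11/181 15/129/242 150/16/48 150/9/54 0/14/37 150/6/42 8/94/54 120/14/53 120/6/40 130/16/49
378 19/15/181 13/131/119 11/100/64 130/14/55 130/14/55 135/12/41 120/8/33 135/9/55 120/21/49 120/11/45
386 21/10/174 19/11/178 13/133/100 10/24/32 120/14/55 10/7/105 10/8/101 30/7/71 0/7/35 105/13/39
394 15/11/178 19/11/178 17/10/174 13/48/74 0/7/69 15/7/76 0/9/88 0/6/46 120/9/28 90/8/31
```

```bash
cat > cupfit.py <<'E'
from plan import *
def circ(cam,c,r,z,fish=False):
    return np.array([proj(cam,[c[0]+r*np.cos(a),c[1]+r*np.sin(a),z],fish) for a in np.linspace(0,2*np.pi,181)])
def foot(cam,roi,vmin,hmax=10,smin=155):
    x0,y0,x1,y1=roi;h=cv2.cvtColor(cam["frame"],cv2.COLOR_RGB2HSV)[y0:y1,x0:x1].astype(int)
    m=((h[...,0]<=hmax)&(h[...,1]>smin)&(h[...,2]>vmin)).astype(np.uint8)
    n,l,s,c=cv2.connectedComponentsWithStats(m,connectivity=4);i=1+np.argmax(s[1:,4]);return (l==i),s[i]+np.array([x0,y0,0,0,0])
E
python3 - <<'E'
from cupfit import *
import pickle
s,d,w=pickle.load(open("cam21.pkl","rb"))
for n,cam,roi,v in (("s",s,(190,195,245,255),130),("d",d,(380,310,460,365),200),("w",w,(225,235,410,400),140)):
    m,st=foot(cam,roi,v);print(n,st)
    if n!="w":
        for r in m: print("".join("#" if a else "." for a in r))
C=np.array([542.6-3.8,-101.9-15,59-17.3]);print(C)
for n,cam in (("s",s),("d",d)):
    for r,z in ((20,60),(28,45),(27.3,0)):
        P=circ(cam,C,r,C[2]+z);print(n,r,z,P.min(0),P.max(0))
E
```

```text
s [204 210  26  34 584]
.......................................................
.......................................................
.......................................................
.......................................................
.......................................................
.......................................................
.......................................................
.......................................................
.......................................................
.......................................................
.......................................................
.......................................................
.......................................................
.......................................................
.......................................................
.....................##########........................
..................#############........................
.................################......................
................#################......................
............
[... 6385 characters left out ...]
.....#######.........................................
................................................................................
................................................................................
................................................................................
................................................................................
w [  239   248   155   145 14779]
[ 538.8 -116.9   41.7]
s 20 60 [205.182 208.491] [223.875 218.391]
s 28 45 [202.253 212.349] [228.252 226.331]
s 27.3 0 [204.991 229.42 ] [229.842 243.375]
d 20 60 [405.749 328.885] [436.018 354.136]
d 28 45 [398.326 330.607] [440.009 365.822]
d 27.3 0 [394.833 349.336] [433.553 383.172]
```

>>> arm_command:
  plan:
    - {"rx":0,"ry":0,"rz":0,"x":-0.16,"y":0,"z":0.12,"jaw":4.5}
    - {"rx":0,"ry":0,"rz":0,"x":-0.32,"y":0,"z":0.25,"jaw":4.5}
    - {"rx":0,"ry":0,"rz":0,"x":-0.47,"y":0,"z":0.37,"jaw":4.5}
    - {"rx":0,"ry":0,"rz":0,"x":-0.6,"y":0,"z":0.46,"jaw":4.5}
    - {"rx":0,"ry":0,"rz":0,"x":-0.68,"y":0,"z":0.52,"jaw":4.5}
    - {"rx":0,"ry":0,"rz":0,"x":-0.68,"y":0,"z":0.52,"jaw":4.5}
    - {"rx":0,"ry":0,"rz":0,"x":-0.68,"y":0,"z":0.52,"jaw":4.5}

```text
clock: 14.93
eef_pos: [542.6, -102.1, 50.5]
tool_rot: [3.141, -0.909, 1.313]
force: [-0.2, -0.8, -1.7]
width: 54.0
```

```bash
python3 - <<'E'
from cupfit import *
st=ctrl.read_state();log(st)
print(st["eef_pos"],st["tool_rot"],st["force"],st["torque"],st["clock"],st["width"])
E
```

```text
[ 542.61  -102.086   50.545] [ 3.141 -0.909  1.313] [-0.193 -0.793 -1.725] [-1.049  0.32   0.041] 14.9333 53.95119373345829
```

>>> arm_command:
  plan:
    - {"rx":0,"ry":0,"rz":0,"x":-0.08,"y":0,"z":0.06,"jaw":4.5}
    - {"rx":0,"ry":0,"rz":0,"x":-0.16,"y":0,"z":0.12,"jaw":4.5}
    - {"rx":0,"ry":0,"rz":0,"x":-0.16,"y":0,"z":0.12,"jaw":4.5}
    - {"rx":0,"ry":0,"rz":0,"x":-0.16,"y":0,"z":0.12,"jaw":4.5}

```text
clock: 15.27
eef_pos: [542.6, -102.1, 48.5]
tool_rot: [3.141, -0.909, 1.313]
force: [0.2, 0.2, -1.9]
width: 53.9
```

>>> arm_command:
  plan:
    - {"rx":0,"ry":0,"rz":0,"x":-0.08,"y":0,"z":0.06,"jaw":4.5}
    - {"rx":0,"ry":0,"rz":0,"x":-0.08,"y":0,"z":0.06,"jaw":4.5}
    - {"rx":0,"ry":0,"rz":0,"x":-0.08,"y":0,"z":0.06,"jaw":4.5}

```text
clock: 15.52
eef_pos: [542.6, -102.1, 47.5]
tool_rot: [3.142, -0.909, 1.313]
force: [-0.1, -0.9, -1.5]
width: 53.9
```

>>> arm_command:
  plan:
    - {"rx":0,"ry":0,"rz":0,"x":-0.08,"y":0,"z":0.06,"jaw":4.5}
    - {"rx":0,"ry":0,"rz":0,"x":-0.08,"y":0,"z":0.06,"jaw":4.5}
    - {"rx":0,"ry":0,"rz":0,"x":-0.08,"y":0,"z":0.06,"jaw":4.5}

```text
clock: 15.77
eef_pos: [542.6, -102.0, 47.3]
tool_rot: [3.141, -0.91, 1.313]
force: [-1.6, -2.1, 5.7]
width: 54.2
```

>>> arm_command:
  plan:
    - {"rx":0,"ry":0,"rz":0,"x":-0.08,"y":0,"z":0.06,"jaw":4.5}
    - {"rx":0,"ry":0,"rz":0,"x":-0.08,"y":0,"z":0.06,"jaw":4.5}
    - {"rx":0,"ry":0,"rz":0,"x":-0.08,"y":0,"z":0.06,"jaw":4.5}

```text
clock: 16.02
eef_pos: [542.6, -102.0, 47.3]
tool_rot: [3.141, -0.911, 1.314]
force: [-2.7, -3.8, 7.6]
width: 53.6
```

>>> arm_command:
  plan:
    - {"rx":0,"ry":0,"rz":0,"x":0.03,"y":0,"z":-0.02,"jaw":4.8}
    - {"rx":0,"ry":0,"rz":0,"x":0.03,"y":0,"z":-0.02,"jaw":5.4}
    - {"rx":0,"ry":0,"rz":0,"x":0.03,"y":0,"z":-0.02,"jaw":5.8}
    - {"rx":0,"ry":0,"rz":0,"x":0.03,"y":0,"z":-0.02,"jaw":6.4}
    - {"rx":0,"ry":0,"rz":0,"x":0.03,"y":0,"z":-0.02,"jaw":7.2}
    - {"rx":0,"ry":0,"rz":0,"x":0.03,"y":0,"z":-0.02,"jaw":8}
    - {"rx":0,"ry":0,"rz":0,"x":0.03,"y":0,"z":-0.02,"jaw":8.5}
    - {"rx":0,"ry":0,"rz":0,"x":0.03,"y":0,"z":-0.02,"jaw":8.5}

```text
clock: 16.68
eef_pos: [542.7, -101.9, 47.7]
tool_rot: [3.141, -0.911, 1.314]
force: [-0.4, 0.4, -0.4]
width: 85.0
```

```bash
python3 - <<'E'
from cupfit import *
import pickle
w=get_image("wrist");st=ctrl.read_state();log(st);d=get_image("side");s=get_image("scene")
pickle.dump((s,d,w),open("cam22.pkl","wb"))
print(st["eef_pos"],st["tool_rot"],st["force"],st["clock"],st["width"])
for n,cam,roi,v in (("s",s,(190,195,245,265),130),("d",d,(380,320,460,380),200),("w",w,(225,235,410,400),140)):
    m,t=foot(cam,roi,v);print(n,t)
    if n=="d":
        for r in m: print("".join("#" if a else "." for a in r))
C=np.array([538.8,-116.9,30])
for n,cam in (("s",s),("d",d)):
    for r,z in ((20,60),(28,45),(27.3,0)):
        P=circ(cam,C,r,C[2]+z);print(n,r,z,P.min(0),P.max(0))
E
```

```text
[ 542.657 -101.915   47.694] [ 3.141 -0.911  1.314] [ 1.008 -0.929 -0.577] 16.7333 84.98222131251254
s [204 213  26  35 631]
d [398 335  36  34 771]
................................................................................
................................................................................
................................................................................
................................................................................
................................................................................
................................................................................
................................................................................
................................................................................
................................................................................
................................................................................
................................................................................
............................................................
[... 3508 characters left out ...]
............................................................................
................................................................................
................................................................................
................................................................................
................................................................................
w [  240   250   153   145 14781]
s 20 60 [205.808 213.017] [224.404 222.984]
s 28 45 [202.891 216.805] [228.755 230.876]
s 27.3 0 [205.602 233.71 ] [230.328 247.743]
d 20 60 [404.565 333.956] [434.441 359.122]
d 28 45 [397.253 335.534] [438.406 370.623]
d 27.3 0 [393.85  353.832] [432.101 387.53 ]
```

>>> arm_command:
  plan:
    - {"rx":0,"ry":0,"rz":0,"x":0,"y":0,"z":-1,"jaw":8.5}
    - {"rx":0,"ry":0,"rz":0,"x":0,"y":0,"z":-3,"jaw":8.5}
    - {"rx":0,"ry":0,"rz":0,"x":0,"y":0,"z":-6,"jaw":8.5}
    - {"rx":0,"ry":0,"rz":0,"x":0,"y":0,"z":-9,"jaw":8.5}
    - {"rx":0,"ry":0,"rz":0,"x":0,"y":0,"z":-11,"jaw":8.5}
    - {"rx":0,"ry":0,"rz":0,"x":0,"y":0,"z":-11,"jaw":8.5}

```text
clock: 17.33
eef_pos: [521.3, -191.9, 116.8]
tool_rot: [3.134, -0.906, 1.313]
force: [2.1, -0.5, -0.1]
width: 85.2
```

```bash
python3 - <<'E'
from cupfit import *
import pickle
w=get_image("wrist");st=ctrl.read_state();log(st);d=get_image("side");s=get_image("scene");st=ctrl.read_state()
pickle.dump((s,d,w),open("cam23.pkl","wb"))
print(st["eef_pos"],st["tool_rot"],st["qpos"],st["force"],st["clock"],st["width"])
C=np.array([538.5,-117,30])
for n,cam,roi,v,fish in (("s",s,(190,195,245,265),130,0),("d",d,(380,320,460,380),200,0),("w",w,(150,100,500,400),140,1)):
    m,t=foot(cam,roi,v);print(n,t)
    for r,z in ((20,60),(28,45),(27.3,0)):
        P=circ(cam,C,r,C[2]+z,fish);print(n,r,z,P.min(0),P.max(0))
def clear(X): return go(X,None,None,np.arange(1,11)/10,T=down(1.393))
clear([600,-260,330])
E
```

```text
[ 520.104 -185.301  115.166] [-3.142 -0.912  1.314] [ 1.109  1.035 -0.637  1.68  -0.357  0.958  0.648] [-0.754  0.926  0.009] 17.4833 85.03595762113633
s [204 213  26  35 645]
s 20 60 [205.837 212.941] [224.43  222.904]
s 28 45 [202.921 216.728] [228.78  230.794]
s 27.3 0 [205.631 233.632] [230.351 247.659]
d [398 335  36  35 786]
d 20 60 [404.484 334.124] [434.37  359.306]
d 28 45 [397.172 335.698] [438.337 370.809]
d 27.3 0 [393.771 353.994] [432.033 387.713]
w [ 271  207   83   84 3459]
w 20 60 [278.996 183.319] [344.879 234.698]
w 28 45 [268.341 189.531] [355.794 260.023]
w 27.3 0 [275.524 228.602] [349.227 291.878]
from [ 520.104 -185.301  115.166] shift [ 13.804   9.626 -17.262] rot [ 0.036 -0.911 -0.074] 52.422717774634926 deg
0.1 [ 1.38   0.963 -1.726] [ 0.004 -0.091 -0.007] | [ 1.069  0.948 -0.612  1.677 -0.334  0.965  0.591] 0.0 0.0
0.2 [ 2.761  1.925 -3.452] [ 0.007 -0.182 -0.015] | [ 1.021  0.874 -0.583  1.662 -0.304  0.973  0.531] 0.0 0.0
0.3 [ 4.141  2.888 -5.179] [ 0.011 -0.273 -0.022] | [ 0.969  0.807 -0.549  1.64  -0.266  0.988  0.469] 0.0 0.0
0.4 [ 5.522  3.85  -6.905] [ 0.014 -0.365 -0.029] | [ 0.913  0.748 -0.513  1.613 -0.221  1.009  0.405] 0.0 0.0
0.5 [ 6.902  4.813 -8.631] [ 0.018 -0.456 -0.037] | [ 0.853  0.698 -0.476  1.58  -0.168  1.035  0.34 ] 0.0 0.0
0.6 [  8.282   5.775 -10.357] [ 0.022 -0.547 -0.044] | [ 0.791  0.656 -0.438  1.543 -0.109  1.066  0.275] 0.0 0.0
0.7 [  9.663   6.738 -12.083] [ 0.025 -0.638 -0.052] | [ 0.728  0.622 -0.401  1.502 -0.045  1.103  0.212] 0.0 0.0
0.8 [ 11.043   7.7   -13.81 ] [ 0.029 -0.729 -0.059] | [ 0.663  0.596 -0.365  1.458  0.023  1.143  0.152] 0.0 0.0
0.9 [ 12.423   8.663 -15.536] [ 0.032 -0.82  -0.066] | [ 0.599  0.578 -0.331  1.412  0.095  1.188  0.097] 0.0 0.0
1.0 [ 13.804   9.626 -17.262] [ 0.036 -0.911 -0.074] | [ 0.536  0.566 -0.299  1.364  0.168  1.237  0.048] 0.0 0.0
```

>>> arm_command:
  plan:
    - {"rx":0,"ry":-0.05,"rz":0,"x":2.6,"y":0,"z":-2,"jaw":8.5}
    - {"rx":0.005,"ry":-0.12,"rz":-0.01,"x":5.5,"y":0,"z":-4.3,"jaw":8.5}
    - {"rx":0.01,"ry":-0.22,"rz":-0.02,"x":8.5,"y":0,"z":-6.7,"jaw":8.5}
    - {"rx":0.014,"ry":-0.33,"rz":-0.03,"x":11.5,"y":0,"z":-9,"jaw":8.5}
    - {"rx":0.018,"ry":-0.44,"rz":-0.04,"x":14,"y":0.5,"z":-11,"jaw":8.5}
    - {"rx":0.022,"ry":-0.55,"rz":-0.045,"x":15.3,"y":2.5,"z":-12.6,"jaw":8.5}
    - {"rx":0.025,"ry":-0.65,"rz":-0.05,"x":15.2,"y":5,"z":-14.2,"jaw":8.5}
    - {"rx":0.03,"ry":-0.75,"rz":-0.06,"x":14.5,"y":7.5,"z":-15.8,"jaw":8.5}
    - {"rx":0.033,"ry":-0.85,"rz":-0.07,"x":13.8,"y":9.6,"z":-17.2,"jaw":8.5}
    - {"rx":0.036,"ry":-0.911,"rz":-0.074,"x":13.8,"y":9.6,"z":-17.2,"jaw":8.5}

```text
clock: 18.32
eef_pos: [603.3, -259.5, 329.3]
tool_rot: [3.139, 0.004, 1.396]
force: [-0.6, -0.0, 0.5]
width: 85.0
```

```bash
python3 - <<'E'
from cupfit import *
import pickle
w=get_image("wrist");w=get_image("wrist");st=ctrl.read_state();log(st);d=get_image("side");st=ctrl.read_state()
pickle.dump((d,w),open("cam24.pkl","wb"))
print(st["eef_pos"],st["tool_rot"],st["qpos"],st["force"],st["clock"],st["width"])
def dark(cam,c,R=28,thr=48):
    x0,y0=int(c[0])-R,int(c[1])-R;x0,y0=max(x0,0),max(y0,0);g=cam["frame"][y0:y0+2*R,x0:x0+2*R].max(2);m=(g<thr).astype(np.uint8)
    n,l,s,ce=cv2.connectedComponentsWithStats(m);o=[]
    for i in range(1,n):
        if s[i,4]>30:o.append((s[i]+np.array([x0,y0,0,0,0]),ce[i]+[x0,y0]))
    return o
B=[627.7,-301.1,197.7]
pw=proj(w,B,True);pd=proj(d,B);print(pw,pd)
print(dark(w,pw));print(dark(d,pd,20))
E
```

```text
[ 600.157 -255.316  328.148] [-3.139 -0.004  1.399] [ 0.557  0.573 -0.346  1.365  0.192  1.24   0.028] [-0.755 -1.684  0.219] 18.4667 84.92750885345492
[357.867 276.124] [621.28  346.001]
[(array([348, 268,  19,  18, 186]), array([357.177, 276.043]))]
[(array([612, 338,  19,  17, 246]), array([620.785, 346.325]))]
```

```bash
python3 - <<'E'
from plan import *
go([627.7,-301.1,290],0,0,(1,),T=down(1.393))
go([627.7,-301.1,180],0,0,(1,),T=down(1.393))
E
```

```text
from [ 600.157 -255.316  328.148] shift [-4.055  3.506  3.791] rot [-0.003 -0.004  0.006] 0.44656794831548163 deg
1 [-4.055  3.506  3.791] [-0.003 -0.004  0.006] | [ 0.58   0.669 -0.331  1.287  0.216  1.22   0.064] 0.0 0.0
from [ 600.157 -255.316  328.148] shift [-4.093  3.537 14.79 ] rot [-0.003 -0.004  0.006] 0.44656794831548163 deg
1 [-4.093  3.537 14.79 ] [-0.003 -0.004  0.006] | [ 0.574  0.762 -0.31   1.419  0.253  0.999  0.03 ] 0.0 0.0
```

>>> arm_command:
  plan:
    - {"rx":0,"ry":0,"rz":0,"x":-2,"y":1.7,"z":1,"jaw":8}
    - {"rx":0,"ry":0,"rz":0.006,"x":-4.05,"y":3.5,"z":3,"jaw":6}
    - {"rx":0,"ry":0,"rz":0.006,"x":-4.1,"y":3.5,"z":5.5,"jaw":5}
    - {"rx":0,"ry":0,"rz":0.006,"x":-4.1,"y":3.5,"z":8.5,"jaw":5}
    - {"rx":0,"ry":0,"rz":0.006,"x":-4.1,"y":3.5,"z":11.5,"jaw":5}
    - {"rx":0,"ry":0,"rz":0.006,"x":-4.1,"y":3.5,"z":14,"jaw":5}
    - {"rx":0,"ry":0,"rz":0.006,"x":-4.1,"y":3.5,"z":14.8,"jaw":4}
    - {"rx":0,"ry":0,"rz":0.006,"x":-4.1,"y":3.5,"z":14.8,"jaw":2.6}
    - {"rx":0,"ry":0,"rz":0.006,"x":-4.1,"y":3.5,"z":14.8,"jaw":2.6}
    - {"rx":0,"ry":0,"rz":0.006,"x":-4.1,"y":3.5,"z":14.8,"jaw":2.6}

```text
clock: 19.3
eef_pos: [628.3, -301.7, 181.8]
tool_rot: [3.141, -0.003, 1.393]
force: [0.4, -0.6, 0.3]
width: 26.0
```

```bash
python3 - <<'E'
from plan import *
import pickle
w=get_image("wrist");w=get_image("wrist");st=ctrl.read_state();log(st)
print(st["eef_pos"],st["tool_rot"],st["force"],st["clock"],st["width"])
g=w["frame"].max(2);B=[627.7,-301.1,197.7];pw=proj(w,B,True);print("ball pred",pw)
# print row profile around ball for ball/pad gaps
for v in (int(pw[1]),int(pw[1])-40):
    print(v,[int(x) for x in g[v,250:390:4]])
post=np.array([662.9,-105]);b=st["eef_pos"][:2];v=b-post;th=np.arctan2(v[1],v[0]);R=Ro.from_euler("xyz",st["tool_rot"]).as_matrix()
print(np.linalg.norm(v),th+3.045)
for k in range(1,15):
    a=-0.1*k;r=201;n=post+r*np.array([np.cos(th+a),np.sin(th+a)]);print(-a,R.T@np.array([*(n-b),180-st["eef_pos"][2]])/10,n,th+a+3.045)
E
```

```text
[ 628.417 -301.538  182.058] [ 3.141 -0.003  1.393] [-0.062  0.393 -0.519] 19.4 26.104573512398392
ball pred [315.983 325.727]
325 [51, 50, 60, 170, 172, 171, 130, 41, 24, 45, 96, 41, 42, 44, 46, 50, 75, 64, 50, 45, 39, 32, 78, 95, 57, 30, 41, 109, 170, 171, 170, 67, 50, 49, 50]
285 [169, 163, 161, 170, 170, 161, 163, 173, 170, 159, 162, 171, 166, 166, 222, 251, 253, 253, 244, 172, 159, 96, 97, 158, 160, 94, 91, 92, 128, 144, 147, 147, 166, 156, 161]
199.53999581253728 1.3005176359688686
0.1 [-0.054 -2.007  0.204] [ 608.573 -298.519] 1.2005176359688685
0.2 [ 0.238 -3.994  0.204] [ 589.525 -292.129] 1.1005176359688686
0.30000000000000004 [ 0.727 -5.943  0.204] [ 571.21  -283.868] 1.0005176359688686
0.4 [ 1.409 -7.833  0.205] [ 553.811 -273.821] 0.9005176359688685
0.5 [ 2.275 -9.646  0.207] [ 537.502 -262.087] 0.8005176359688688
0.6000000000000001 [  3.319 -11.363   0.209] [ 522.446 -248.783] 0.7005176359688683
0.7000000000000001 [  4.528 -12.967   0.212] [ 508.793 -234.043] 0.6005176359688686
0.8 [  5.892 -14.443   0.215] [ 496.68  -218.013] 0.5005176359688686
0.9 [  7.396 -15.775   0.218] [ 486.228 -200.854] 0.40051763596886847
1.0 [  9.025 -16.95    0.223] [ 477.541 -182.738] 0.3005176359688688
1.1 [ 10.764 -17.957   0.227] [ 470.707 -163.844] 0.2005176359688683
1.2000000000000002 [ 12.595 -18.785   0.232] [ 465.792 -144.363] 0.10051763596886865
1.3 [ 14.499 -19.426   0.237] [ 462.847 -124.489] 0.0005176359688685572
1.4000000000000001 [ 16.457 -19.874   0.243] [ 461.901 -104.419] -0.09948236403113153
```

>>> arm_command:
  plan:
    - {"rx":0,"ry":0,"rz":0.1,"x":-0.05,"y":-2,"z":0.1,"jaw":2.6}
    - {"rx":0,"ry":0,"rz":0.2,"x":0.2,"y":-4,"z":0.2,"jaw":2.6}
    - {"rx":0,"ry":0,"rz":0.3,"x":0.7,"y":-5.95,"z":0.2,"jaw":2.6}
    - {"rx":0,"ry":0,"rz":0.4,"x":1.4,"y":-7.85,"z":0.2,"jaw":2.6}
    - {"rx":0,"ry":0,"rz":0.5,"x":2.3,"y":-9.65,"z":0.2,"jaw":2.6}
    - {"rx":0,"ry":0,"rz":0.6,"x":3.3,"y":-11.35,"z":0.2,"jaw":2.6}
    - {"rx":0,"ry":0,"rz":0.7,"x":4.5,"y":-12.95,"z":0.2,"jaw":2.6}
    - {"rx":0,"ry":0,"rz":0.8,"x":5.9,"y":-14.45,"z":0.2,"jaw":2.6}

```text
clock: 20.07
eef_pos: [496.9, -219.0, 181.8]
tool_rot: [3.139, -0.004, 0.587]
force: [0.9, -2.4, 0.1]
width: 26.2
```

```bash
cat > ball.py <<'E'
from plan import *
import pickle
def prof(w,st):
    # ball seen between pads: dark runs along a row and their centre
    g=w["frame"].max(2);R=Ro.from_euler("xyz",st["tool_rot"]).as_matrix()
    m=(g<75).astype(np.uint8)
    for v in (300,310,320,330,340,350):
        r=g[v,270:365];print(v,"".join("#" if x<35 else "+" if x<60 else "-" if x<100 else "." if x<200 else "o" for x in r))
E
python3 - <<'E'
from ball import *
w=get_image("wrist");w=get_image("wrist");st=ctrl.read_state();log(st)
print(st["eef_pos"],st["tool_rot"],st["force"],st["clock"],st["width"])
prof(w,st)
post=np.array([662.9,-105]);b=st["eef_pos"][:2];v=b-post;th=np.arctan2(v[1],v[0]);R=Ro.from_euler("xyz",st["tool_rot"]).as_matrix()
print(np.linalg.norm(v),th+3.045)
for sw in (.42,.32,.22,.12,.06,0.02,-.02):
    t=-3.045+sw;n=post+201*np.array([np.cos(t),np.sin(t)]);print(sw,R.T@np.array([*(n-b),180-st["eef_pos"][2]])/10,"rz",st["tool_rot"][2]-(t+np.pi))
E
```

```text
[ 495.697 -215.473  181.613] [-3.139 -0.003  0.595] [ 0.108 -0.822 -0.259] 20.1667 26.05129350563543
300 ..........-++##-........................oooooooooooooooooooo..................-+#++-...........
310 ........-+++###+...................-++#+++++++++++++++++++#+#######+-........-+++++++-.........
320 .....--++#######-.............-#######++++##++++###+#+#+################-....+##+++++++-.......
330 ....-+++#######+-.............-+###############+##++#++################+-....+####+++++++-.....
340 ....-+++######+-....................--+#########################+-...........-+######++++-.....
350 ++#++++++####+-................................................................+#####++++++++++
200.40259830267078 0.4872770705591587
0.42 [ 0.001 -1.351  0.164] rz 0.07858931042305173
0.32 [ 0.258 -3.344  0.169] rz 0.17858931042305182
0.22 [ 0.713 -5.3    0.175] rz 0.27858931042305146
0.12 [ 1.362 -7.202  0.181] rz 0.37858931042305155
0.06 [ 1.841 -8.309  0.185] rz 0.4385893104230516
0.02 [ 2.197 -9.03   0.187] rz 0.47858931042305164
-0.02 [ 2.581 -9.736  0.19 ] rz 0.5185893104230517
```

>>> arm_command:
  plan:
    - {"rx":0,"ry":0,"rz":0.08,"x":0,"y":-1.35,"z":0.1,"jaw":2.6}
    - {"rx":0,"ry":0,"rz":0.18,"x":0.26,"y":-3.35,"z":0.16,"jaw":2.6}
    - {"rx":0,"ry":0,"rz":0.28,"x":0.7,"y":-5.3,"z":0.17,"jaw":2.6}
    - {"rx":0,"ry":0,"rz":0.38,"x":1.36,"y":-7.2,"z":0.18,"jaw":2.6}
    - {"rx":0,"ry":0,"rz":0.44,"x":1.84,"y":-8.3,"z":0.18,"jaw":2.6}
    - {"rx":0,"ry":0,"rz":0.48,"x":2.2,"y":-9,"z":0.18,"jaw":2.6}
    - {"rx":0,"ry":0,"rz":0.5,"x":2.2,"y":-9.3,"z":0.18,"jaw":2.6}
    - {"rx":0,"ry":0,"rz":0.5,"x":2.2,"y":-9.3,"z":0.18,"jaw":2.6}

```text
clock: 20.83
eef_pos: [463.1, -126.1, 180.8]
tool_rot: [-3.139, -0.004, 0.098]
force: [1.0, 0.1, 0.3]
width: 26.0
```

```bash
python3 - <<'E'
from ball import *
w=get_image("wrist");w=get_image("wrist");st=ctrl.read_state();log(st)
print(st["eef_pos"],st["tool_rot"],st["force"],st["clock"],st["width"])
prof(w,st)
post=np.array([662.9,-105]);b=st["eef_pos"][:2];v=b-post;th=np.arctan2(v[1],v[0])
print(np.linalg.norm(v),th+3.045)
E
```

```text
[ 462.65  -126.823  180.433] [-3.139 -0.003  0.097] [ 0.116  0.23  -0.213] 20.9333 25.865190996949288
300 .........-++###-.............................................................-+##++-...........
310 .......-++#####+-......................-+##########################+-........-+#####+-.........
320 .....-++#######+-................-########################################+++#######+++-.......
330 ...-++#########+-...............-+##################+++++#+############################++-.....
340 ....-+++######+-.....................-+##############################++-.....-+######++++-.....
350 +++++++++####+-................................................................-#####++++++#+++
201.43537933769835 0.011955870685878445
```

>>> arm_command:
  plan:
    - {"rx":0,"ry":0,"rz":0,"x":0,"y":-0.2,"z":0,"jaw":2.6}
    - {"rx":0,"ry":0,"rz":0,"x":0,"y":-0.4,"z":0,"jaw":2.6}
    - {"rx":0,"ry":0,"rz":0,"x":0,"y":-0.4,"z":0,"jaw":2.6}

```text
clock: 21.18
eef_pos: [462.5, -123.2, 180.5]
tool_rot: [-3.139, -0.003, 0.097]
force: [-0.6, -0.1, 1.1]
width: 26.1
```

>>> arm_command:
  plan:
    - {"rx":0,"ry":0,"rz":0,"x":0,"y":-0.2,"z":0,"jaw":2.6}
    - {"rx":0,"ry":0,"rz":0,"x":0,"y":-0.3,"z":0,"jaw":2.6}
    - {"rx":0,"ry":0,"rz":0,"x":0,"y":-0.3,"z":0,"jaw":2.6}

```text
clock: 21.43
eef_pos: [462.1, -120.1, 180.5]
tool_rot: [-3.139, -0.003, 0.097]
force: [0.4, -0.4, 0.5]
width: 25.9
```

>>> arm_command:
  plan:
    - {"rx":0,"ry":0,"rz":0,"x":0,"y":-0.2,"z":0,"jaw":2.6}
    - {"rx":0,"ry":0,"rz":0,"x":0,"y":-0.3,"z":0,"jaw":2.6}
    - {"rx":0,"ry":0,"rz":0,"x":0,"y":-0.3,"z":0,"jaw":2.6}

```text
clock: 21.68
eef_pos: [461.8, -118.3, 180.6]
tool_rot: [-3.141, -0.003, 0.096]
force: [-0.8, -4.6, -0.0]
width: 25.9
```

```bash
python3 - <<'E'
from ball import *
w=get_image("wrist");d=get_image("side");s=get_image("scene");st=ctrl.read_state();log(st)
pickle.dump((s,d,w),open("cam25.pkl","wb"))
print(st["eef_pos"],st["tool_rot"],st["force"],st["clock"],st["width"])
prof(w,st)
E
```

```text
[ 461.889 -118.238  180.578] [-3.14  -0.003  0.096] [-0.206 -6.692  0.066] 21.8333 25.919780629800705
300 .........--+##+-.............................................................-+###+-...........
310 .......-++#+###+-..........................-+##########################+--...-+#####+-.........
320 .....-++#######+-....................-################################################+-.......
330 ...-++#########+-...................-+##################++++++#########################++-.....
340 ....-+++#######-.........................-+##############################+--.-+######++++-.....
350 +++++++++####+-................................................................-####+++++++++++
```

>>> arm_command:
  plan:
    - {"rx":0,"ry":0,"rz":0,"x":0,"y":0.2,"z":0,"jaw":3.2}
    - {"rx":0,"ry":0,"rz":0,"x":0,"y":0.4,"z":0,"jaw":4}
    - {"rx":0,"ry":0,"rz":0,"x":0,"y":0.4,"z":0,"jaw":4}
    - {"rx":0,"ry":0,"rz":0,"x":0,"y":0.4,"z":-2,"jaw":4}
    - {"rx":0,"ry":0,"rz":0,"x":0,"y":0.4,"z":-4.5,"jaw":4}
    - {"rx":0,"ry":0,"rz":0,"x":0,"y":0.4,"z":-5,"jaw":4}
    - {"rx":0,"ry":0,"rz":0,"x":0,"y":0.4,"z":-5,"jaw":4}

```text
clock: 22.42
eef_pos: [463.3, -122.1, 232.0]
tool_rot: [-3.141, -0.007, 0.097]
force: [1.3, 0.4, -0.4]
width: 40.5
```

```bash
python3 - <<'E'
from cupfit import *
import pickle
w=get_image("wrist");w=get_image("wrist");d=get_image("side");s=get_image("scene");st=ctrl.read_state();log(st)
pickle.dump((s,d,w),open("cam26.pkl","wb"))
print(st["eef_pos"],st["tool_rot"],st["force"],st["clock"],st["width"])
B=np.array([462.6,-123.5,197.5]);pw=proj(w,B,True);pd=proj(d,B);print("pred ball",pw,pd)
g=w["frame"].max(2)
for v in range(int(pw[1])-24,int(pw[1])+26,4): print(v,"".join("#" if x<35 else "+" if x<60 else "-" if x<100 else "." if x<200 else "o" for x in g[v,270:365]))
m,t=foot(s,(190,195,245,265),130);print("scene cup",t)
# head rod top in wrist: bright blob
C=[538.5,-117,225];print("pred rod top",proj(w,C,True))
E
```

```text
[ 461.288 -121.891  229.546] [-3.14  -0.001  0.096] [-0.531  0.426 -0.323] 22.6167 40.220251595879915
pred ball [318.677 277.085] [397.481 334.399]
253 .........................................ooooooooooooo.........................................
257 ...............................................................................................
261 .........................................---++++++++----.......................................
265 ....................................-+#####################+-..................................
269 .................................-+###########################+-...............................
273 ................................-+#############+++##############-..............................
277 ................................+###########+++++++#############+..............................
281 ................................-+#############++##+###########+-..............................
285 ..................................-+##########################-................................
289 .....................................--+#################+--...................................
293 .............................................-------...........................................
297 ..............................................................................................-
301 ..............................................................................................-
scene cup [205 214  25  34 531]
pred rod top [321.379 125.561]
```

>>> arm_command:
  plan:
    - {"rx":0,"ry":0,"rz":0,"x":0.11,"y":0.17,"z":0,"jaw":1}
    - {"rx":0,"ry":0,"rz":0,"x":0.11,"y":0.17,"z":0,"jaw":1}
    - {"rx":0,"ry":0,"rz":0,"x":0.11,"y":0.17,"z":0,"jaw":1}
    - {"rx":0,"ry":0,"rz":0,"x":0.11,"y":0.17,"z":0.8,"jaw":1}
    - {"rx":0,"ry":0,"rz":0,"x":0.11,"y":0.17,"z":1.6,"jaw":1}
    - {"rx":0,"ry":0,"rz":0,"x":0.11,"y":0.17,"z":2,"jaw":1}
    - {"rx":0,"ry":0,"rz":0,"x":0.11,"y":0.17,"z":2,"jaw":1}

```text
clock: 23.2
eef_pos: [461.6, -123.2, 208.1]
tool_rot: [-3.139, 0.001, 0.096]
force: [0.2, -0.6, -0.1]
width: 10.2
```

```bash
python3 - <<'E'
from ball import *
w=get_image("wrist");st=ctrl.read_state();log(st)
print(st["eef_pos"],st["tool_rot"],st["force"],st["clock"],st["width"])
for v in range(250,360,6): print(v,"".join("#" if x<35 else "+" if x<60 else "-" if x<100 else "." if x<200 else "o" for x in w["frame"].max(2)[v,270:365]))
E
```

```text
[ 461.994 -123.31   208.711] [-3.139  0.001  0.096] [ 0.605 -0.193 -0.177] 23.25 10.041895370814213
250 .....................................oooooooooooooooo..........................................
256 .....................................oooooooooooooooo..........................................
262 ....................................ooooooooooooooooo..........................................
268 ....................................ooooooooooooooooo..........................................
274 ...............................................................................................
280 .................................-+######################+-....................................
286 .............................+################################+-...............................
292 ..............................-++#########+#+++##+###########+-................................
298 ..............................-++########++++++++###########+#--...............................
304 ....-+++++++++++-............-++############################+#+-.............-++++++++++-......

[... 199 characters left out ...]

322 +++++++++++++-.............--+#+#+-.......................-+####+-.............--++++++++++++++
328 ++++++++++++-..............-++###+-.......................-+##+#+--.............--+++++++++#+++
334 ++++++++++++---............-++++#+-........................+##+++-............---++++++++++++++
340 +++++#++++++++++++#++++-....-+++#+-........................-#++++-....-++#+++++++++++++++++++++
346 ------+++++++++++++++++++#++++++++.........................-+#++++++#++++++++++++++++++++++++++
352 +++++++++++++++++++++++++++++++++-.........................-+++++++++#+++++++++++++++++++++++#+
358 +++++++++++++#+++++#++++###++++++-..........................-++++++#+#+++++++++++++++++++++++++
```

>>> arm_command:
  plan:
    - {"rx":0,"ry":0,"rz":0,"x":0.05,"y":0,"z":0.44,"jaw":1}
    - {"rx":0,"ry":0,"rz":0,"x":-0.5,"y":0,"z":1.08,"jaw":1}
    - {"rx":0,"ry":0,"rz":0,"x":-1,"y":0,"z":1.8,"jaw":1}
    - {"rx":0,"ry":0,"rz":0,"x":-1.35,"y":0,"z":2.55,"jaw":1}

```text
clock: 23.58
eef_pos: [447.5, -124.5, 182.6]
tool_rot: [-3.139, 0.001, 0.096]
force: [-1.9, 0.3, 2.1]
width: 10.1
```

```bash
python3 - <<'E'
from ball import *
w=get_image("wrist");st=ctrl.read_state();log(st)
print(st["eef_pos"],st["tool_rot"],st["force"],st["clock"],st["width"])
for v in range(250,360,6): print(v,"".join("#" if x<35 else "+" if x<60 else "-" if x<100 else "." if x<200 else "o" for x in w["frame"].max(2)[v,270:365]))
E
```

```text
[ 446.062 -124.458  181.359] [-3.138  0.004  0.096] [-0.285 -1.041 -0.483] 23.6333 9.992256935525116
250 ....................................oooooooooooooooooo.........................................
256 ....................................oooooooooooooooooo.........................................
262 ....................................oooooooooooooooooo.........................................
268 ....................................oooooooooooooooooo.........................................
274 .....................................ooooooooooooooooo.........................................
280 .......................................ooooooooooooo...........................................
286 ..............................-+############################+-.................................
292 ..............................-++############################+-................................
298 ..............................-+##########++++++++#+#########++-...............................
304 ....-++++++++#++-............-++#######+######################+-.............-++++++++++-......
[... 200 characters left out ...]

322 +++++++++++++-.............--++##+-.......................-+##+++-.............--++++++++++++++
328 #+#+++++++++-..............-++###+-.......................-+###++-..............--+++++++#+++++
334 ++++++##+++++--............-++++##-.......................-+##+++-............---++++++++++++++
340 +++++#+++++++++++++++++-....-+++++-........................-+++++-....-+++++++++++++++#++++++++
346 +++++++++++++++++++++++++++++++++-.........................-++++++++#+++++++#++++++++++++++++++
352 +++++++++++++++++++++++++++++++++-.........................-++++++++#++++++++++++++++++++++++++
358 +++++++++++++++++++++++++#+++++++-..........................-+++++#++#+++++++++++++++++++++#+++
```

>>> arm_command:
  plan:
    - {"rx":0,"ry":0,"rz":0,"x":-0.2,"y":0,"z":0.7,"jaw":1}
    - {"rx":0,"ry":0,"rz":0,"x":-0.35,"y":0,"z":1.55,"jaw":1}
    - {"rx":0,"ry":0,"rz":0,"x":-0.4,"y":0,"z":2.3,"jaw":1}
    - {"rx":0,"ry":0,"rz":0,"x":-0.35,"y":0,"z":2.9,"jaw":1}
    - {"rx":0,"ry":0,"rz":0,"x":-0.3,"y":0,"z":3.4,"jaw":1}
    - {"rx":0,"ry":0,"rz":0,"x":-0.3,"y":0,"z":3.4,"jaw":1}

```text
clock: 24.13
eef_pos: [442.7, -124.6, 146.2]
tool_rot: [-3.138, 0.005, 0.096]
force: [0.7, -1.1, 0.3]
width: 10.1
```

```bash
python3 - <<'E'
from ball import *
w=get_image("wrist");st=ctrl.read_state();log(st)
print(st["eef_pos"],st["tool_rot"],st["force"],st["clock"],st["width"])
for v in range(268,330,6): print(v,"".join("#" if x<35 else "+" if x<60 else "-" if x<100 else "." if x<200 else "o" for x in w["frame"].max(2)[v,270:365]))
E
```

```text
[ 443.256 -124.561  146.753] [-3.138  0.004  0.096] [ 0.009 -0.314 -0.409] 24.1833 9.668258330153751
268 .....................................oooooooooooooooooo........................................
274 ....................................ooooooooooooooooooo........................................
280 ..................................--.oooooooooooooooooo..----..................................
286 ..............................+#######+-.............-+########+-..............................
292 ..............................-++############+#+#############+-................................
298 ..............................-+############++#+#++###########+-...............................
304 ....-++++#++#+++-............-++#############################++-.............-+#++++++++--.....
310 -++++++++++++++-............--+###++++##################+++####+-............--++++++++++++++-.
316 ++++++++++++++-.............-+##++-.......................-+###+-.............--+++#++++++++++-
322 ++#+++++++#++-.............--+#+#+-.......................-+###++-.............--++++++++++++++
328 +++#++++++++-..............-++###+-.......................-+####+--.............--+++++++++++++
```

>>> arm_command:
  plan:
    - {"rx":0,"ry":0,"rz":0,"x":0.05,"y":0,"z":0.3,"jaw":1}
    - {"rx":0,"ry":0,"rz":0,"x":0.1,"y":0,"z":0.6,"jaw":1}
    - {"rx":0,"ry":0,"rz":0,"x":0.1,"y":0,"z":0.6,"jaw":1}

```text
clock: 24.43
eef_pos: [444.8, -124.5, 140.9]
tool_rot: [-3.138, 0.003, 0.096]
force: [-0.7, -0.9, 5.6]
width: 10.1
```

>>> arm_command:
  plan:
    - {"rx":0,"ry":0,"rz":0,"x":0,"y":0,"z":0.2,"jaw":1}
    - {"rx":0,"ry":0,"rz":0,"x":0,"y":0,"z":0.3,"jaw":1}
    - {"rx":0,"ry":0,"rz":0,"x":0,"y":0,"z":0.3,"jaw":1}

```text
clock: 24.68
eef_pos: [445.1, -124.8, 139.4]
tool_rot: [-3.139, 0.002, 0.096]
force: [-5.4, -0.2, 21.9]
width: 9.9
```

>>> arm_command:
  plan:
    - {"rx":0,"ry":0,"rz":0,"x":0,"y":0,"z":-0.3,"jaw":1.2}
    - {"rx":0,"ry":0,"rz":0,"x":0,"y":0,"z":-1.5,"jaw":1.5}
    - {"rx":0,"ry":0,"rz":0,"x":-1,"y":0,"z":-4.5,"jaw":2}
    - {"rx":0,"ry":0,"rz":0,"x":-2,"y":0,"z":-8,"jaw":4}
    - {"rx":0,"ry":0,"rz":0,"x":-3,"y":0,"z":-11,"jaw":8}
    - {"rx":0,"ry":0,"rz":0,"x":-3,"y":0,"z":-12,"jaw":8.5}
    - {"rx":0,"ry":0,"rz":0,"x":-3,"y":0,"z":-12,"jaw":8.5}

```text
clock: 25.27
eef_pos: [417.4, -128.4, 262.3]
tool_rot: [-3.141, -0.005, 0.096]
force: [0.9, 1.1, 0.7]
width: 67.6
```

```bash
python3 - <<'E'
from cupfit import *
import pickle
w=get_image("wrist");w=get_image("wrist");d=get_image("side");s=get_image("scene");st=ctrl.read_state();log(st)
pickle.dump((s,d,w),open("cam27.pkl","wb"))
print(st["eef_pos"],st["tool_rot"],st["force"],st["clock"],st["width"])
B=np.array([662.9,-105,0])+np.array([-.9953,-.0963,0])*(155+65*np.cos(np.radians(15)))+[0,0,151-65*np.sin(np.radians(15))]
pw=proj(w,B,True);pd=proj(d,B);ps=proj(s,B);print("pred ball down",B,pw,pd,ps)
g=w["frame"].max(2)
for v in range(int(pw[1])-24,int(pw[1])+26,4): print(v,"".join("#" if x<35 else "+" if x<60 else "-" if x<100 else "." if x<200 else "o" for x in g[v,270:365]))
g=d["frame"].max(2);u0=int(pd[0])-20
print("side")
for v in range(int(pd[1])-16,int(pd[1])+18,2): print(v,u0,"".join("#" if x<45 else "+" if x<60 else "-" if x<100 else "." if x<200 else "o" for x in g[v,u0:u0+42]))
E
```

```text
[ 415.135 -127.58   258.343] [-3.138  0.004  0.096] [0.52  0.081 0.141] 25.4667 84.9678900539062
pred ball down [ 446.138 -125.973  134.177] [316.941 188.664] [383.494 375.569] [229.697 179.815]
164 .......................................oooooooooooo............................................
168 .......................................oooooooooooo.........................................---
172 .......................................oooooooooooo..........................................--
176 ........................................ooooooooooo............................................
180 ......................................-..ooooooooo..--.........................................
184 ...................................-++++++++++++++++++#+-......................................
188 ..................................-++++++-----+++++++++#+-.....................................
192 ...................................-++++++++++++++++++#+-......................................
196 .....................................-++++++++++++++++-........................................
200 .
[... 566 characters left out ...]
ooooooooooooooooooooooooo............
367 363 oooooooooooooooo.-####-oooooo.oo..........
369 363 oooooooooooooo-+++++++++#.o..oo...........
371 363 ooooooooooooo-++++---+++++#.oooo..........
373 363 oooooooooooo.++++++--+++++##oooo..........
375 363 oooooooooooo.+++++++++++++##oooooo........
377 363 ooooooooooooo.+++++++++++##.ooooooo.......
379 363 oooooooooooooo.-##++++###+-.oooooooo......
381 363 oooooooooooooooo..-++++-.o....ooooooooo...
383 363 .oooooooooooooooooooooooooo....ooooooooo..
385 363 ....ooooooooooooooooooooooooo....ooooooooo
387 363 ......oooooooooooooooooooooooo......oooooo
389 363 .........ooooooooooooooooooooooo.......ooo
391 363 -...........ooooooooooooooooooooooo.......
```

```bash
python3 - <<'E'
from cupfit import *
import pickle
s,d,w=pickle.load(open("cam27.pkl","rb"));s0,d0,_=pickle.load(open("cam23.pkl","rb"));si,di=pickle.load(open("cam.pkl","rb"))
def cen_dark(cam,x0,y0,x1,y1,thr):
    m=(cam["frame"][y0:y1,x0:x1].max(2)<thr).astype(np.uint8);n,l,t,c=cv2.connectedComponentsWithStats(m);i=1+np.argmax(t[1:,4]);return c[i]+[x0,y0],t[i]
a,ta=cen_dark(w,295,175,345,206,70);b,tb=cen_dark(d,368,362,396,388,70);print(a,ta,b,tb)
X,r=trim([(cen(w),ray(w,*a,True)),(cen(d),ray(d,*b))]);print("ball",X,r,"lever",np.arcsin((X[2]-151)/65)+.2618,"swing",np.arctan2(X[1]+105,X[0]-662.9)+3.045)
# scene cup mask before / after
for n,cam in (("before",s0),("after",s)):
    m,t=foot(cam,(190,195,245,265),130);print(n,t)
    for r in m[10:60:2]: print("".join("#" if q else "." for q in r))
# bystanders unchanged: frame difference side initial vs now in rois
for n,(x0,y0,x1,y1) in {"vase":(180,225,225,270),"bowl":(255,315,312,367),"jar":(352,240,395,285)}.items():
    print(n,np.abs(d["frame"][y0:y1,x0:x1].astype(int)-di["frame"][y0:y1,x0:x1]).mean())
E
```

```text
[315.583 189.857] [ 10   6  22  19 321] [382.909 374.097] [  8   5  15  15 165]
ball [ 445.66  -125.063  136.891] [0.038371344183406764, 0.03837134418342681] lever 0.04300378008130709 swing -0.0045011188969850124
before [204 213  26  35 645]
.......................................................
.......................................................
.......................................................
.......................................................
.........................##.#..........................
...................###############.....................
.................###################...................
................######################.................
................########################...............
...................#####################...............
..............##########################...............
...............#########################...............
................#######################................
..................#####################................
......................#################................
..................
[... 1338 characters left out ...]
...............
......................#################................
......................#################................
......................##################...............
.......................#################...............
........................################...............
......................#################................
.......................#############...................
.......................########........................
.......................................................
.......................................................
.......................................................
vase 21.558024691358025
bowl 21.54565901934323
jar 99.92265288544358
```

>>> arm_command:
  plan:
    - {"rx":0,"ry":0,"rz":0,"x":0,"y":3,"z":-3,"jaw":8.5}
    - {"rx":0,"ry":0,"rz":0,"x":-1,"y":7,"z":-5,"jaw":8.5}
    - {"rx":0,"ry":0,"rz":0,"x":-2,"y":11,"z":-6,"jaw":8.5}
    - {"rx":0,"ry":0,"rz":0,"x":-3,"y":15,"z":-6,"jaw":8.5}
    - {"rx":0,"ry":0,"rz":0,"x":-4,"y":19,"z":-6,"jaw":8.5}
    - {"rx":0,"ry":0,"rz":0,"x":-5,"y":23,"z":-6,"jaw":8.5}
    - {"rx":0,"ry":0,"rz":0,"x":-6,"y":27,"z":-6,"jaw":8.5}
    - {"rx":0,"ry":0,"rz":0,"x":-6,"y":30,"z":-6,"jaw":8.5}
    - {"rx":0,"ry":0,"rz":0,"x":-6,"y":30,"z":-6,"jaw":8.5}

```text
clock: 26.22
eef_pos: [381.9, -439.5, 315.0]
tool_rot: [-3.141, 0.007, 0.088]
force: [0.0, -0.5, 0.6]
width: 85.0
```

```bash
python3 - <<'E'
from cupfit import *
import pickle
w=get_image("wrist");w=get_image("wrist");d=get_image("side");s=get_image("scene");st=ctrl.read_state();log(st)
pickle.dump((s,d,w),open("cam28.pkl","wb"))
print(st["eef_pos"],st["force"],st["clock"],st["width"])
si,di=pickle.load(open("cam.pkl","rb"))
def cen_dark(cam,x0,y0,x1,y1,thr):
    m=(cam["frame"][y0:y1,x0:x1].max(2)<thr).astype(np.uint8);n,l,t,c=cv2.connectedComponentsWithStats(m);i=1+np.argmax(t[1:,4]);return c[i]+[x0,y0],t[i]
b,tb=cen_dark(d,368,362,396,388,70);print("side ball",b,tb)
pw=proj(w,[445.9,-125.3,136],True);print(pw)
try:
    x,y=int(pw[0]),int(pw[1]);a,ta=cen_dark(w,x-22,max(y-20,0),x+22,y+20,60);print(a,ta)
    X,r=trim([(cen(w),ray(w,*a,True)),(cen(d),ray(d,*b))]);print("ball",X,r,"lever",np.arcsin((X[2]-151)/65)+.2618)
except Exception as e: print(e)
for c0,c1,R in ((di,d,{"vase":(180,225,225,270),"bowl":(255,315,312,367),"jar":(352,240,395,285)}),(si,s,{"bowl":(285,215,325,250),"jar":(253,272,288,310)})):
  for n,(x0,y0,x1,y1) in R.items():
    A=c0["frame"][y0:y1,x0:x1];B=c1["frame"][y0:y1,x0:x1]
    sh,resp=cv2.phaseCorrelate(cv2.cvtColor(A,cv2.COLOR_RGB2GRAY).astype(np.float32),cv2.cvtColor(B,cv2.COLOR_RGB2GRAY).astype(np.float32));print(n,np.abs(A.astype(int)-B).mean(),sh,round(resp,2))
# side cup visibility
m,t=foot(d,(380,300,460,400),120);print("side cup",t)
C=[538.5,-117,30]
for r,z in ((28,45),(27.3,0)):
    P=circ(d,C,r,30+z);print(P.min(0),P.max(0)); P=circ(s,C,r,30+z);print(" s",P.min(0),P.max(0))
x0,y0,x1,y1=380,300,460,400;h=cv2.cvtColor(d["frame"],cv2.COLOR_RGB2HSV)[y0:y1,x0:x1].astype(int)
for yy in range(20,95,3): print(yy+y0,"".join("#" if (p[0]<=10 and p[1]>150 and p[2]>75) else "c" if (10<p[0]<20 and p[1]>90) else "k" if p[2]<60 else "." for p in h[yy]))
E
```

```text
[ 384.865 -430.598  315.98 ] [-0.017  1.373  0.7  ] 26.4167 84.77883203765276
side ball [382.789 374.029] [  8   5  15  15 175]
[ 30.699 132.511]
[ 31.762 132.455] [ 17  13  14  15 143]
ball [ 446.275 -124.72   134.424] [0.7526118790314686, 0.7526118790313645] lever 0.003934077936045222
vase 1.1094650205761316 (0.5004913535949349, 0.5091886444930296) 1.0
bowl 0.9448942869995501 (0.011344853690253842, 0.018472021425527174) 1.0
jar 0.9450473729543497 (0.503914040469926, 0.4952353126117899) 1.0
bowl 1.0078571428571428 (-0.07695216803415406, -0.028424141791653312) 0.99
jar 1.0315789473684212 (0.03004042690601949, 0.012888940175724173) 1.0
side cup [400 342  38  45 919]
[397.172 335.698] [438.337 370.809]
 s [202.921 216.728] [228.78  230.794]
[393.771 353.994] [432.033 387.713]
 s [205.631 233.632] [230.351 247.659]
320 .........#.#....................................................................
323 .......##.......................................................................
326 .....#..........................................................................
329 ..##.............
[... 1148 characters left out ...]
....................
371 kk.kkkkkkkccccc#######################################cccc......................
374 kkkkkkkkkkkccccc####################################.cccccc.....................
377 kkkkkkkkkkcccccccc#################################ccccccc......................
380 kkkkkkkk.cccccccccccc#############################ccccccc.......................
383 ...........ccccccccccccc#######################ccccccccc........................
386 .............cccccccccccccccccc##########cccccccccccccc.........................
389 ................cccccccccccccccccccccccccccccccccccc............................
392 ....................ccccccccccccccccccccccccccccc...............................
```

```bash
python3 - <<'E'
from cell import ctrl
print(ctrl.finish_job(), ctrl.read_state()["clock"])
E
```

```text
the job is handed in; nothing more can be done
the job is handed in; nothing more can be done
```

I clamped the cup in the press and handed the job in at about 26 s of the 72 s allowed. The hand-in gives no verdict.

**What I did**
- I raised the lever and swung the arm aside. The first lift only reached about 0.85 rad, so I gripped the rod again and took the lever to its upper stop. The arm was at about 1.30 rad.
- I took the brown cup from the rack with the gripper tilted under the ledge and set it on the cork. It touched down with a few newtons, and the final press before release was about 8 N. I then let go and backed off.
- I swung the arm home until it met its stop, at about 7 N of sideways force, with the lever still up. Then I pushed the lever down until it met about 22 N.

**Last checks (measured from the pictures)**
- **Cup:** upright and within about 1–2 mm of the cork's centre, with the black foot resting on it.
- **Arm:** swing about 0.00 rad.
- **Lever:** two readings disagreed slightly, 0.04 then 0.00 rad. That is within the camera error, and both are well under 0.12 rad.
- **Vase, bowl and jar:** unmoved, to within a pixel.
- **Robot:** clear of everything.

**Not confirmed**
- I could not measure how far the pad is pressed in. I infer it from the lever being fully down with the foot on the cup.
- The viewer's limit of 40 pictures ran out just before the cup was set down. Checks after that were numerical readings of the camera frames, not looked at by eye.
- The far scene camera read positions up to about 9 mm different from the side camera early on. I relied on the side and wrist cameras, which agreed to about 2 mm.

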